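# Pack the microscope kit case in layers

## Robot

A 6-joint arm with a two-finger parallel gripper is mounted at the origin on the work surface. World frame = base frame: x ahead of the robot, y to its left, z up, the work surface at z = 0. Lengths are in mm, angles in rad, forces in N, time in s.
With the tool pointing down it reaches from about 300 to 875 mm from the base axis. Payload 6.4 kg.
Tool frame: the origin (TCP) lies at the centre of the arm's flange, where the gripper is bolted on; the fingertips stand 173 mm ahead of it and the grasp point (between the pads) lies 155 mm ahead of it (env.grip_point_offset is the distance from the TCP to the grasp point, in mm); z points along the fingers, y is the direction in which the jaws open and shut (so a half turn about z gives the same grasp; the last joint's range is limited). The gripper opens to 85 mm and grips with 20 to 120 N. Pads are 22 mm wide; open, the fingers measure 114 mm over their backs; the gripper's body (76 mm by 85 mm) begins 54 mm behind the grasp point. The pads swing forward as they close: fully open they stand 13 mm farther back than shut.
Start: joints at [-1.458, 0.181, 1.607, -0, 1.354, -0.206], TCP at [180.237, -546.038, 404.688] pointing down, gripper open.
Joint ranges: [-2.99, 2.99], [-0.89, 2.07], [0.3, 2.58], [-1.14, 4.28], [0, 2.63], [-3.12, 3.12]. Speed limits (rad/s): [2.57, 2.57, 3.01, 3.14, 3.14, 3.14].

## Interface

Orientations are given as a rotation vector (axis times angle).
In Python, from rig import env, optics gives the robot as it stands.
- The arm moves only by the shell command python3 -m jog 'ROWS'. ROWS is JSON, a list of rows, each an object with "offset": the shift along the world's x, y, z in units of 0.5 m (1.0 is 0.5 m), a list of three; "rot": the turn, a rotation vector about the world's x, y, z in units of pi rad (1.0 is pi rad), a list of three; "hand": the opening, from 0 (shut) to 1 (fully open). In form: [{"offset": [tx, ty, tz], "rot": [wx, wy, wz], "hand": hand}, ...]. A call has exactly 8 rows; each row shifts and turns the commanded pose from where the row before left it; what a row does not reach is not made up. A row lasts 1/10 s, in which the tool goes at most 50 mm and 8.59 degrees, less where a joint would pass 70% of its speed; a pose out of reach is approached as far as the arm can. A call with a number of a shift or a turn outside -1 to 1 is refused whole. A call with a gripper value outside its range is refused whole. The fingers move at their own pace and stop on an object; the grip force is fixed at half the most. Time passes only in rows, so rows that do not move let the fingers close, or fill a call up. It gives the time, the measured TCP pose, the force and the opening at its end, in the units of the state.
- env.sense(): the state, without advancing time (a new reading comes with each control period).
- optics.read_camera(name): name is "side" or "top"; returns a dict with "pixels" (420x560x3 uint8, red, green, blue), "depth" (420x560 float32, mm along the optical axis (not along the pixel's ray), 0 where there is no reading), "fovy" (degrees; the focal length in pixels is half the picture's height over the tangent of half this angle, whatever the lens; pixels are square), "cx", "cy" (the principal point, pixels), "rvec" (rotation vector, rad) and "tvec" (3), from world to camera coordinates, as OpenCV has them. Camera axes: x right, y down, z forward; pixel columns grow to the right and rows downward; lengths in mm; the calibration is good to about 2 mm. A picture is of the moment at which its call begins.
- env.job_done(): hands the job in, once; it reports no verdict.
The state is a dict: "t": time; "joint_pos": joint angles; "dq": joint speeds; "effort": joint torques, N m; "tool_pos": TCP position; "eef_rot": TCP orientation; "contact_force": force on the tool from outside, world axes, zero at the start; "torque": the same for the moment, N m; "gripper_width": finger opening in mm.
Only numpy, scipy, OpenCV 4.12 (cv2) and the standard library are available. Lean on these libraries where they do the work, as an engineer would, in place of code of your own. Each camera call takes 0.05 s, during which the arm holds its last target.

## Task

Pack the black kit case in layers: lay the orange slide box flat in its bay, then the magnifier flat with its lens in the round pocket and its handle lying over the box, and last the white slide plate from the sloping rack, handle up, so that it lies level on its four corner ledges inside the case and covers both. Set each thing down and let go of it without dropping it before fetching the next, and do not disturb the jar, petri dish, microscope or lamp.

Things in the scene. Friction and masses are not known exactly. Their poses are not given: they have to be found in the camera images.
- case: Black open case fixed to the table, 150 (x) x 210 (y) x 66 mm high, walls and floor 5 mm thick, so inside 140 x 200 mm; origin: centre of its underside; z up. Along its -y side a bay with a tan floor for the slide box; on its +y side a grey block with a round lens pocket; in each inner corner a 14 x 14 mm ledge post, top 57 mm above the table. Overlapping contents: box at the bottom, magnifier above it, plate on top.
- box_bay (a point): Centre of the floor of the slide-box bay, 5 mm above the table, 45 mm to -y of the case centre; axes as the case. The bay is 118 mm (case x) x 54 mm (case y), inside low ribs 10 mm high (3 mm thick). Beside it, 25 mm or more of free floor to the case wall on the -y side and 20 mm from the rib to the lens block on the +y side.
- lens_pocket (a point): Centre of the floor of the round lens pocket, on top of the grey block, 38 mm above the table, 52 mm to +y of the case centre; axes as the case. Five short rim pieces 5 mm high stand about it, leaving 79 mm inside; the -y side is open for the magnifier's handle, which then reaches out to -y across the box bay, 3 mm above the box. The block ends 46 mm to -y of this point; between it and the box bay there is open floor below the handle.
- plate_seat (a point): Centre of the plane of the four ledge tops, 57 mm above the table, over the case centre; axes as the case. The slide plate rests here inside the walls (140 x 200 mm), 4 mm play on each side; the walls rise 9 mm above this plane.
- slide_box: Orange box with a dark seam, 110 (x) x 46 (y) x 30 mm (z), about 0.18 kg, loose on the table; origin: centre of its underside. In the bay its x axis lies along the case x axis, either way round.
- magnifier: Hand magnifier lying flat on the table: round dark frame 72 mm across with pale lens, and a green square handle 16 mm wide; all 16 mm thick, 168 mm long, about 0.15 kg. Origin: centre of the lens, underside; z up; the handle runs along its -y axis from 34 to 132 mm from the origin. Centre of mass on that line about 20 mm from the origin. Packed, its axes lie along the case axes (handle towards case -y).
- handle_mid (a point): Middle of the magnifier's handle, 83 mm to -y of the magnifier origin, 8 mm above its underside.
- slide_plate: White plate with glass slides, 132 (x) x 192 (y) x 6 mm thick, about 0.28 kg; origin: centre of its underside; z is its upper normal. Blue grip bar standing on its middle: 60 mm long (along x), 14 mm wide (y), from 6 to 32 mm above the underside. It starts lying on the sloping rack, tilted 25 degrees from level, its x axis pointing up the slope, away from the robot, its top facing the robot; packed it is level, its x along the case x axis, either way round.
- rack: Wooden drying rack fixed to the table, 130 (x) x 196 (y) mm at the foot, 86 mm high at the back; origin: centre of its underside. Its board rises towards +x at 25 degrees from level; a low lip at the lower (-x) edge, no higher than the plate's top face, keeps the plate from sliding.
- jar: Bystander: amber specimen jar with white cap, 44 mm across, 58 mm high; origin: centre of its underside. Leave alone.
- dish: Bystander: petri dish, 94 mm across, 17 mm high; origin: centre of its underside. Leave alone.
- microscope: Bystander: grey microscope, foot 170 (x) x 110 (y) mm, 330 mm high; origin: centre of its underside. Leave alone.
- lamp: Bystander: blue desk lamp, foot 130 mm across, 350 mm high, its shade hanging 40 mm to +y of the foot, the shade's lower rim about 215 mm above the table; origin: centre of its foot's underside. Leave alone.
Mind the look-alikes: they are no part of the job. There is more than one size of the slide_box; the one meant has the size given above.

How it is judged:
By the outcome, as a careful person would: the job done as asked, in the order asked, and still so for the second after the job is handed in, with the robot touching nothing.
It also fails if it takes over 70 s, if anything falls off the work surface, if the arm or the gripper's body presses on something with over 40 N, if the wrist force passes 120 N, or if a joint passes its speed limit or range.

## Working session

There is one attempt and no reset: what is moved stays moved. The work goes in short steps, Python scripts to look and compute and a shell command to move; the robot and the scene stay as the last step left them, time stands still between calls to the robot, and variables do not carry over. Pictures are saved under pics/ and viewed, and the job is handed in when it is done.

```bash
ls -la; mkdir -p pics
cat > h.py <<'E'
import numpy as np, cv2
from rig import env, optics
def cam(name):
    d=optics.read_camera(name)
    f=d["pixels"].shape[0]/2/np.tan(np.radians(d["fovy"])/2)
    R,_=cv2.Rodrigues(np.array(d["rvec"],float)); t=np.array(d["tvec"],float).reshape(3)
    d.update(f=f,R=R,t=t); return d
def world(d):
    z=d["depth"].astype(float); h,w=z.shape
    u,v=np.meshgrid(np.arange(w),np.arange(h))
    P=np.stack([(u-d["cx"])/d["f"]*z,(v-d["cy"])/d["f"]*z,z],-1)
    return (P-d["t"])@d["R"]
def ray(d,u,v,zp):
    r=np.array([(u-d["cx"])/d["f"],(v-d["cy"])/d["f"],1.])@d["R"]; c=-d["t"]@d["R"]
    return c+r*(zp-c[2])/r[2]
def save(d,n): cv2.imwrite("pics/"+n,cv2.cvtColor(d["pixels"],cv2.COLOR_RGB2BGR))
E
python3 - <<'E'
from h import *
s=env.sense(); print(s)
for n in("top","side"):
    d=cam(n); save(d,n+"0.png"); print(n,d["f"],d["cx"],d["cy"],-d["t"]@d["R"],d["R"].round(3).tolist(),(d["depth"]>0).mean(), [k for k in d])
E
```

```text
total 12
drwxr-xr-x  3 agent agent 4096 Dec  6 18:51 .
drwxr-xr-x 23 root  root  4096 Dec  6 18:51 ..
drwxr-xr-x  2 agent agent 4096 Dec  6 18:51 pics
{'t': 0.0, 'joint_pos': array([-1.45830281e+00,  1.81553877e-01,  1.60802602e+00,  4.01314039e-06,
        1.35381416e+00, -2.06274883e-01]), 'dq': array([-0.00174432,  0.00129659, -0.00102219,  0.00123166, -0.00226913,
        0.00172387]), 'effort': array([-9.71272784e-04, -4.44869900e+01, -3.51342058e+01, -4.12843683e-04,
        9.06792877e-03, -3.62164826e-05]), 'tool_pos': array([ 180.20434057, -545.75728396,  403.76796202]), 'eef_rot': array([-3.09999739e+00, -4.98316022e-01, -1.38703681e-04]), 'contact_force': array([1.02850075, 0.0195837 , 0.10079068]), 'torque': array([-0.03601668,  0.07452462,  0.00656456]), 'gripper_width': 85.19095150567225}
top 424.4981523348317 282.25928919930874 215.49367603224132 [ 516.66337391    1.66075375 1302.43061285] [[0.002, -1.0, 0.014], [-0.999, -0.002, -0.045], [0.045, -0.014, -0.999]] 0.9962882653061225 ['pixels', 'depth', 'fovy', 'cx', 'cy', 'rvec', 'tvec', 'f', 'R', 't']
side 411.7465431517101 283.9567703435041 214.0935273316478 [141.45933173 966.89954966 838.54171564] [[-0.907, -0.421, 0.005], [-0.251, 0.531, -0.809], [0.337, -0.735, -0.588]] 0.9960289115646258 ['pixels', 'depth', 'fovy', 'cx', 'cy', 'rvec', 'tvec', 'f', 'R', 't']
```

View pics/top0.png

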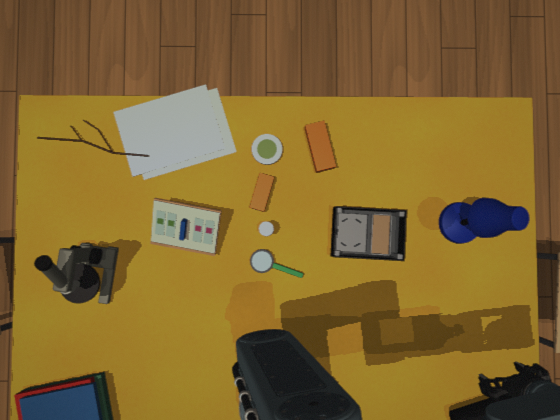

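View pics/side0.png

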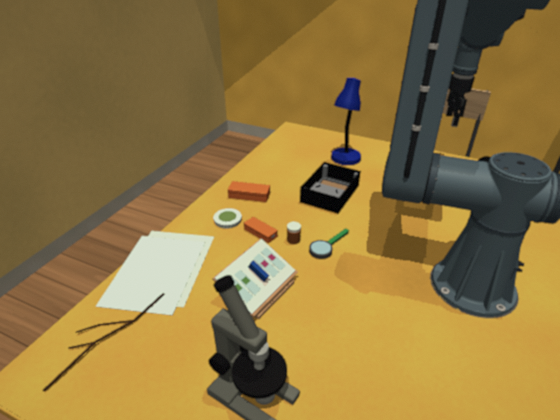

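The top view shows the microscope (85,275), plate on its rack (185,226), jar (266,228), dish (267,149), magnifier (262,261) to (302,274), case (368,233), lamp (480,220). There are two orange boxes, at (320,146) and (262,192), so I'll measure both.

```bash
cat > m.py <<'E'
from h import *
d=cam("top"); W=world(d); hsv=cv2.cvtColor(d["pixels"],cv2.COLOR_RGB2HSV)
e=cam("side"); We=world(e); hse=cv2.cvtColor(e["pixels"],cv2.COLOR_RGB2HSV)
def rect(mask,zp,name,amin=40,dd=d,WW=W):
    cs,_=cv2.findContours(mask.astype(np.uint8),cv2.RETR_EXTERNAL,cv2.CHAIN_APPROX_NONE)
    for c in cs:
        if cv2.contourArea(c)<amin: continue
        pts=np.array([ray(dd,p[0][0],p[0][1],zp)[:2] for p in c],np.float32)
        r=cv2.minAreaRect(pts); m=np.zeros(mask.shape,np.uint8); cv2.drawContours(m,[c],-1,1,-1)
        m=cv2.erode(m,np.ones((3,3)))
        x,y,w,h=cv2.boundingRect(c)
        print(name,"px",(x,y,w,h),"c",np.round(r[0],1),"size",np.round(r[1],1),"ang",round(r[2],1),"zmed",np.round(np.median(WW[...,2][m>0]),1), "cm",np.round(np.mean(WW[m>0],0),1))
E
python3 - <<'E'
from m import *
H,S,V=[hsv[...,i].astype(int) for i in range(3)]
for (u,v) in [(320,146),(262,192),(300,300),(400,150),(262,261),(290,270),(185,226),(380,233),(350,233),(395,210)]:
    print((u,v),hsv[v,u],W[v,u].round(1))
o=(H<13)&(S>120)&(V>100)
rect(o,30,"orange")
rect((H>45)&(H<85)&(S>90),16,"green")
rect((H>105)&(H<130)&(S>120)&(W[...,2]<150),70,"blue")
E
cat > crop.py <<'E'
from h import *
import sys
def crop(n,x,y,w,h,k,out):
    d=cam(n); p=d["pixels"][y:y+h,x:x+w]; cv2.imwrite("pics/"+out,cv2.cvtColor(cv2.resize(p,None,fx=k,fy=k,interpolation=cv2.INTER_CUBIC),cv2.COLOR_RGB2BGR))
if __name__=="__main__":
    a=sys.argv; crop(a[1],*map(int,a[2:7]),a[7])
E
python3 crop.py top 140 110 280 180 0 x.png 2>/dev/null; sed -i 's/map(int,a\[2:7\])/map(int,a[2:7])/' crop.py; python3 crop.py top 230 110 190 180 3 c0.png;python3 crop.py side 200 150 180 170 3 c1.png
```

```text
(320, 146) [ 14 187 165] [ 516.7    1.7 1302.4]
(262, 192) [ 16 179 164] [644.1  45.   30.7]
(300, 300) [ 19 185 113] [317.5 -70.9   0.4]
(400, 150) [ 22 190 162] [ 778.9 -381.     2.3]
(262, 261) [ 86  21 172] [436.7  44.6  16.8]
(290, 270) [ 65 131 132] [410.  -39.7  19.9]
(185, 226) [110 153  50] [540.4 261.8  89.5]
(380, 233) [ 15 110 141] [ 521.8 -314.3   12. ]
(350, 233) [ 18  20 126] [ 521.5 -218.4   36.1]
(395, 210) [165  17  30] [ 588.9 -345.6   66.3]
orange px (14, 380, 77, 40) c [ 60.9 665.1] size [ 69.7 232.8] ang 28.5 zmed 54.6 cm [ 59.2 674.8  54.7]
green px (272, 263, 31, 15) c [409.9 -31.9] size [93.6 14.7] ang 70.3 zmed 15.7 cm [409.9 -31.9  15.9]
blue px (21, 383, 81, 37) c [ 25.1 611.6] size [102.6 214.8] ang 11.4 zmed 74.7 cm [ 37.1 589.8  80.8]
blue px (180, 219, 7, 21) c [531.9 273.1] size [13.6 58.7] ang 83.6 zmed 87.2 cm [530.7 269.3  87.6]
blue px (440, 203, 36, 40) c [ 551.4 -523.3] size [116.7  98.3] ang 8.5 zmed 27.1 cm [ 552.2 -536.3   36. ]
```

View pics/c0.png

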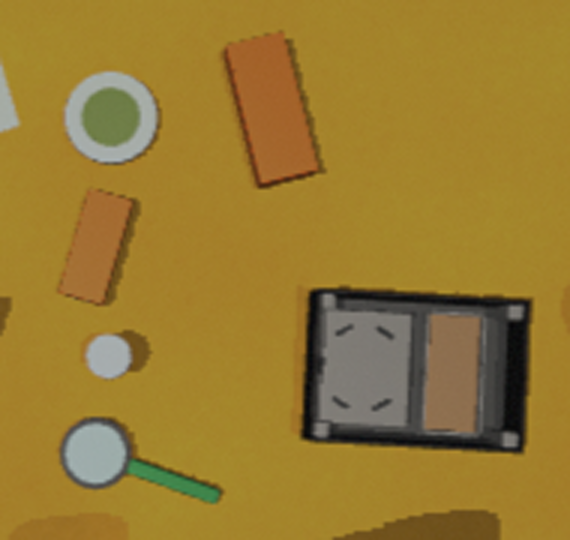

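View pics/c1.png

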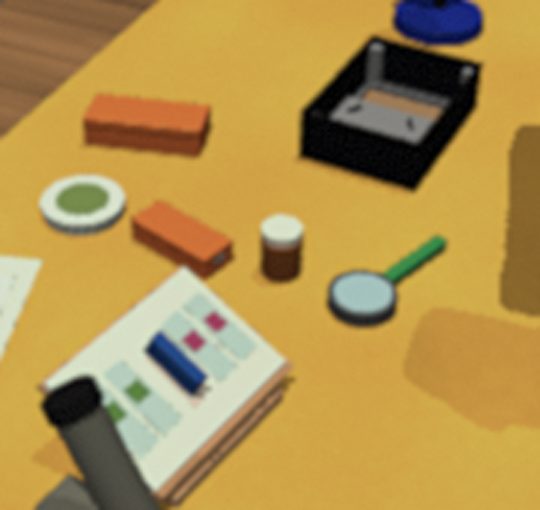

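Run:
```python
from m import *
H,S,V=[hsv[...,i].astype(int) for i in range(3)]
z=W[...,2]; reg=np.zeros(z.shape,bool); reg[110:290,225:420]=1
rect(reg&(H<18)&(S>150)&((z>22)&(z<60)),30,"boxdepth",100)
rect(reg&(H<18)&(S>150),30,"boxcol",100)
rect(reg&(z>8)&(z<30)&(H>40),16,"mag",60)
rect(reg&(z>55)&(z<80)&(V<110),66,"case",60)
reg[:]=0;reg[180:270,140:230]=1
m=reg&(S<70)&(V>100); rect(m,60,"plate")
P=W[m&(z>20)]; A=np.c_[P[:,:2],np.ones(len(P))]; k=np.linalg.lstsq(A,P[:,2],rcond=None)[0]
r=np.abs(A@k-P[:,2])<6; k=np.linalg.lstsq(A[r],P[r,2],rcond=None)[0]
print("plane",k,"tilt",np.degrees(np.arctan(np.hypot(*k[:2]))),"dir",np.degrees(np.arctan2(k[1],k[0])), "centroid",P[r].mean(0))
```

```text
boxdepth px (250, 173, 24, 39) c [645.3  46. ] size [ 46.2 109.9] ang 73.8 zmed 30.0 cm [644.2  45.7  38.8]
boxdepth px (305, 121, 31, 51) c [ 784.7 -130. ] size [147.7  63.5] ang 14.5 zmed 39.8 cm [ 781.2 -128.6   45.7]
boxcol px (249, 173, 26, 39) c [644.7  45.7] size [ 48.7 110.7] ang 74.4 zmed 30.0 cm [644.   45.6  38.3]
boxcol px (304, 121, 33, 52) c [ 784.4 -128.9] size [149.3  66.7] ang 14.4 zmed 39.6 cm [ 780.4 -127.2   47.7]
mag px (251, 250, 52, 28) c [412.6   4.8] size [160.4  62.3] ang 59.2 zmed 16.4 cm [431.8  29.4  23.7]
mag px (252, 134, 30, 30) c [779.   32.2] size [89.3 88.6] ang 0.2 zmed 17.4 cm [776.9  32.4  21.8]
case px (333, 206, 74, 55) c [ 521.3 -270.7] size [211.2 149.8] ang 86.9 zmed 66.7 cm [ 531.7 -340.    66.6]
plate px (151, 200, 69, 53) c [540.  271.1] size [200.7 119.6] ang 79.3 zmed 65.3 cm [539.2 267.1  72.9]
plane [   0.46412799   -0.31422067 -100.74428426] tilt 29.27020931955334 dir -34.09850981378826 centroid [548.6156921  283.03557568  64.9479875 ]
```

Box lookup settled: the right-sized one is at (645,46), 110x46x30; the other (785,-130) is 149x65x40. Next I'll refine the case, magnifier and plate.

```bash
cat > ref.py <<'E'
from m import *
H,S,V=[hsv[...,i].astype(int) for i in range(3)]; z=W[...,2]
def sub(x0,x1,y0,y1):
    r=np.zeros(z.shape,bool); r[y0:y1,x0:x1]=1; return r
# case outline at 66
reg=sub(325,415,200,268)
rect(reg&(V<75)&(z>50),66,"case V75",60)
rect(reg&(V<60)&(z>40),66,"case V60",60)
# ledge posts
for (u,v) in [(340,211),(402,214),(337,253),(400,256)]:
    r=sub(u-4,u+5,v-4,v+5); w=np.where(r,np.clip(V-60,0,None),0).astype(float)
    vv,uu=np.indices(z.shape); c=((w*uu).sum()/w.sum(),(w*vv).sum()/w.sum()); print("post",np.round(c,1),ray(d,*c,57).round(1))
# bay tan
rect(reg&(S>80)&(V>100)&sub(368,395,205,262),5,"bay")
# lens
r=sub(245,280,245,278); lm=r&(z>8)&(z<30)&(S<110)
cs,_=cv2.findContours(lm.astype(np.uint8),0,1); c=max(cs,key=cv2.contourArea)
p=np.array([ray(d,*q[0],16)[:2] for q in c],np.float32); print("lens circ",cv2.minEnclosingCircle(p))
m=(r&(S<45)&(V>130)); rect(m,14,"lensglass",30)
g=(H>45)&(H<85)&(S>90)&sub(265,310,255,285); rect(g,16,"handle")
# jar
rect(sub(255,280,218,240)&(S<60)&(V>130),58,"jarcap",20)
# plate
reg=sub(140,232,185,265)
m=reg&(S<80)&(V>95)&(z>15); m=cv2.erode(m.astype(np.uint8),np.ones((5,5)))>0
P=W[m]; A=np.c_[P[:,:2],np.ones(len(P))]; ok=np.ones(len(P),bool)
for i in range(15):
    k=np.linalg.lstsq(A[ok],P[ok,2],rcond=None)[0]; res=A@k-P[:,2]; s=1.48*np.median(np.abs(res)); ok=np.abs(res)<2.0*s
print("plane",k,"s",s,ok.mean(),"tilt",np.degrees(np.arctan(np.hypot(*k[:2]))),"dir",np.degrees(np.arctan2(k[1],k[0])))
E
python3 ref.py; python3 crop.py top 140 185 95 80 6 c2.png
```

```text
case V75 px (333, 206, 74, 55) c [ 521.9 -269.7] size [211.1 148.7] ang 86.9 zmed 18.4 cm [ 521.7 -278.6   27.7]
case V60 px (332, 206, 75, 55) c [ 522.2 -268.8] size [211.6 148. ] ang 86.8 zmed 17.7 cm [ 521.7 -277.5   27.5]
post [340. 212.] [ 583.  -185.6   57. ]
post [401.6 213.8] [ 578.3 -367.6   57. ]
post [337.1 252.5] [ 464.2 -176.7   57. ]
post [399.6 256.5] [ 452.8 -360.5   57. ]
bay px (372, 215, 18, 39) c [ 519.  -317.3] size [ 50.6 116.7] ang 86.8 zmed 5.9 cm [ 518.9 -316.5    8.4]
bay px (368, 205, 27, 4) c [ 603.1 -319.8] size [ 9.2 80.2] ang 0.1 zmed -0.6 cm [ 6.044e+02 -3.286e+02 -4.000e-01]
lens circ ((437.79278564453125, 45.918155670166016), 35.3440055847168)
lensglass px (252, 251, 20, 20) c [438.1  46.2] size [57.2 57.4] ang 0.2 zmed 16.4 cm [438.4  46.2  32.9]
handle px (272, 263, 31, 15) c [410.  -31.9] size [93.6 14.8] ang 70.3 zmed 15.8 cm [410.1 -31.6  16.1]
jarcap px (259, 222, 15, 14) c [534.2  31.9] size [38.1 41. ] ang 0.1 zmed 57.9 cm [534.8  32.8  58.1]
plane [ 4.61443272e-01 -8.68045640e-02 -1.63047784e+02] s 2.390469875644931 0.9470404984423676 tilt 25.151789024376864 dir -10.653711197019078
```

View pics/c2.png

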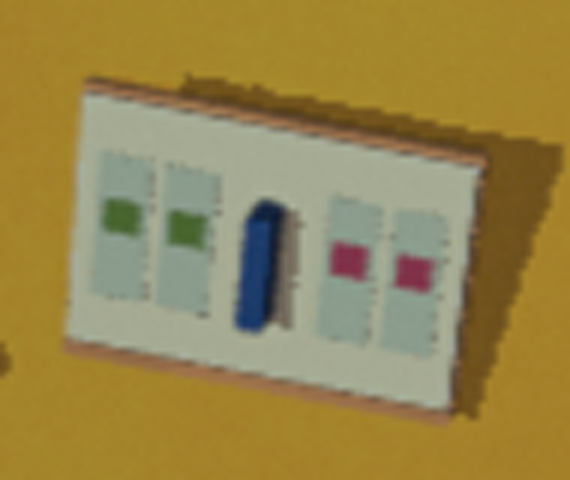

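```bash
python3 - <<'E'
from m import *
k=np.array([0.4614,-0.0868,-163.05])
c=-d["t"]@d["R"]
def rp(u,v,off=0):
    r=np.array([(u-d["cx"])/d["f"],(v-d["cy"])/d["f"],1.])@d["R"]
    n=np.array([-k[0],-k[1],1]); L=np.linalg.norm(n); n/=L
    s=(k[2]/L+off-n@c)/(n@r); return c+s*r
px=[(154.3,200.6),(220.3,212.5),(215,253.2),(151.3,241.5)]
C=np.array([rp(*p) for p in px]); print(C.round(1)); print("top face centre",C.mean(0).round(1))
print([np.linalg.norm(C[i]-C[(i+1)%4]).round(1) for i in range(4)])
x=(C[0]+C[1]-C[2]-C[3]); x/=np.linalg.norm(x); y=(C[0]+C[3]-C[1]-C[2]); y/=np.linalg.norm(y); print("x",x,"y",y,"yaw",np.degrees(np.arctan2(x[1],x[0])),np.degrees(np.arctan2(-y[0],y[1])))
H,S,V=[hsv[...,i].astype(int) for i in range(3)]
b=(H>100)&(H<130)&(S>110); r=np.zeros(b.shape,bool); r[215:245,175:195]=1; b&=r
vv,uu=np.nonzero(b); print("bar px",uu.mean(),vv.mean(), rp(uu.mean(),vv.mean(),26).round(1))
Z=W[b]; n=np.array([-k[0],-k[1],1]);n/=np.linalg.norm(n); hgt=(Z-C.mean(0))@n; print(np.percentile(hgt,[10,50,90]))
# side view corners: project predicted
for P in list(C)+[C.mean(0)]:
    q=e["R"]@P+e["t"]; print((q[0]/q[2]*e["f"]+e["cx"]).round(1),(q[1]/q[2]*e["f"]+e["cy"]).round(1))
E
python3 crop.py side 200 230 110 100 5 c3.png
```

```text
[[612.7 350.   89.3]
 [579.1 161.7  90.1]
 [460.8 183.9  33.6]
 [495.2 373.2  33. ]]
top face centre [536.9 267.2  61.5]
[np.float64(191.3), np.float64(133.0), np.float64(192.4), np.float64(132.3)]
x [ 0.88889897 -0.17102154  0.42498265] y [ 0.1772414   0.98416065 -0.00364596] yaw -10.89046402795946 -10.209188985471457
bar px 182.51063829787233 229.2127659574468 [531.2 269.2  87.4]
[21.98305564 24.93548016 28.56475763]
216.6 276.7
262.2 237.7
296.5 269.3
253.7 313.0
258.3 272.8
```

View pics/c3.png

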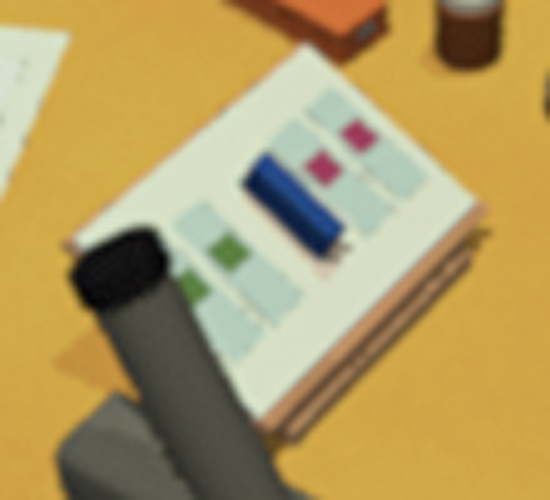

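```bash
python3 -m jog '[{"offset":[0.058,0.074,-0.0155],"rot":[0,0,-0.012],"hand":1},{"offset":[0.058,0.074,-0.0155],"rot":[0,0,-0.012],"hand":1},{"offset":[0.058,0.074,-0.0155],"rot":[0,0,-0.012],"hand":1},{"offset":[0.058,0.074,-0.0155],"rot":[0,0,-0.012],"hand":1},{"offset":[0.058,0.074,-0.0155],"rot":[0,0,-0.012],"hand":1},{"offset":[0.058,0.074,-0.0155],"rot":[0,0,-0.012],"hand":1},{"offset":[0.058,0.074,-0.0155],"rot":[0,0,-0.012],"hand":1},{"offset":[0.058,0.074,-0.0155],"rot":[0,0,-0.012],"hand":1}]'
```

```text
t: 1.55
tool_pos: [413.1, -248.4, 342.8]
eef_rot: [3.141, 0.024, 0.001]
contact_force: [-0.1, -0.9, 0.1]
gripper_width: 85.3
```

Side view agrees to about 1.5 px with the plate corners found from the top (132x192 fits). Carrying on to above the small box.

```bash
python3 -m jog '[{"offset":[0.058,0.074,-0.018],"rot":[0,0,-0.012],"hand":1},{"offset":[0.058,0.074,-0.018],"rot":[0,0,-0.012],"hand":1},{"offset":[0.058,0.074,-0.018],"rot":[0,0,-0.012],"hand":1},{"offset":[0.058,0.074,-0.018],"rot":[0,0,-0.012],"hand":1},{"offset":[0.058,0.074,-0.018],"rot":[0,0,-0.012],"hand":1},{"offset":[0.058,0.074,-0.018],"rot":[0,0,-0.012],"hand":1},{"offset":[0.058,0.074,-0.018],"rot":[0,0,-0.012],"hand":1},{"offset":[0.055,0.070,-0.018],"rot":[0,0,-0.012],"hand":1}]'
python3 - <<'E'
from h import *
s=env.sense(); print(s["joint_pos"].round(2)); R,_=cv2.Rodrigues(s["eef_rot"]); print(R.round(3).tolist(), np.degrees(np.arctan2(-R[1,1],-R[0,1])))
E
```

```text
t: 2.35
tool_pos: [643.8, 45.9, 270.4]
eef_rot: [3.11, -0.447, 0.001]
contact_force: [0.8, -1.4, -0.1]
gripper_width: 85.3
[-0.11  0.47  1.52 -0.    1.15  1.74]
[[0.96, -0.282, 0.0], [-0.282, -0.96, -0.0], [0.0, -0.0, -1.0]] 73.64212429872865
```

```bash
python3 -m jog '[{"offset":[0.001,0,-0.045],"rot":[0,0,0],"hand":1},{"offset":[0.001,0,-0.045],"rot":[0,0,0],"hand":1},{"offset":[0,0,-0.045],"rot":[0,0,0],"hand":1},{"offset":[0,0,-0.0378],"rot":[0,0,0],"hand":1},{"offset":[0,0,0],"rot":[0,0,0],"hand":1},{"offset":[0,0,0],"rot":[0,0,0],"hand":0},{"offset":[0,0,0],"rot":[0,0,0],"hand":0},{"offset":[0,0,0],"rot":[0,0,0],"hand":0}]'; python3 -c "
from h import *
d=cam('side');save(d,'s1.png')"; python3 crop.py side 210 150 130 120 5 c4.png
```

```text
t: 3.15
tool_pos: [644.7, 44.0, 186.4]
eef_rot: [-3.109, 0.445, -0.005]
contact_force: [-12.6, 2.4, 15.2]
gripper_width: 44.4
```

View pics/c4.png

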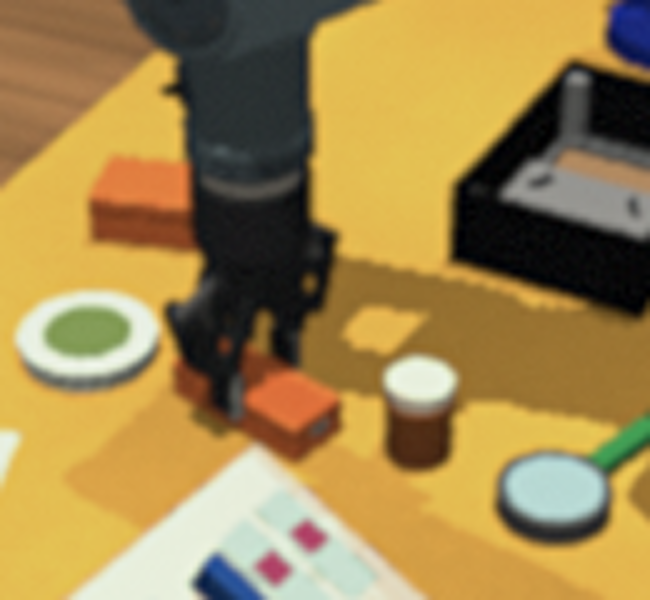

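The fingers straddle the box, near fingertip at about (257,233) full-picture, close to the box's lower edge. I'll check the settled state and measure tip height.

```bash
cat > st.py <<'E'
from h import *
s=env.sense(); R,_=cv2.Rodrigues(s["eef_rot"]); print("t",round(s["t"],2),"pos",s["tool_pos"].round(1),"F",s["contact_force"].round(1),"T",s["torque"].round(2),"w",round(s["gripper_width"],1),"jawdeg",round(np.degrees(np.arctan2(R[1,1],R[0,1]))%180,2),"toolz",R[:,2].round(4),"q",s["joint_pos"].round(2))
E
python3 st.py
python3 - <<'E'
from h import *
d=cam("side"); 
# tip pixel onto vertical plane of near box face: solve along ray for height at jaw line
a=np.radians(73.7); j=np.array([np.cos(a),np.sin(a),0]); c0=np.array([645,45,0.]); 
c=-d["t"]@d["R"]
for (u,v) in [(257,233.5),(256,232),(253,226)]:
    r=np.array([(u-d["cx"])/d["f"],(v-d["cy"])/d["f"],1.])@d["R"]
    for off in (23,35):
        s=((c0+j*off-c)@j)/(r@j); print((u,v),off,(c+s*r).round(1))
E
```

```text
t 3.25 pos [644.8  43.9 186.5] F [ 0.5 -0.1  4.8] T [ 0.18 -0.01 -0.03] w 44.4 jawdeg 73.7 toolz [ 3.8e-03 -3.0e-04 -1.0e+00] q [-0.12  0.59  1.54  0.    1.01  1.74]
(257, 233.5) 23 [648.2  68.   14.1]
(257, 233.5) 35 [639.7  83.   27.9]
(256, 232) 23 [652.3  66.8  18. ]
(256, 232) 35 [643.8  81.8  31.7]
(253, 226) 23 [664.3  63.3  35.8]
(253, 226) 35 [655.6  78.4  49.2]
```

```bash
python3 -m jog '[{"offset":[0,0,0.03],"rot":[0,0,0],"hand":0},{"offset":[0,0,0.06],"rot":[0,0,0],"hand":0},{"offset":[0,0,0.06],"rot":[0,0,0],"hand":0},{"offset":[-0.0125,-0.036,0.06],"rot":[0,0,0.0073],"hand":0},{"offset":[-0.0252,-0.072,0],"rot":[0,0,0.0073],"hand":0},{"offset":[-0.0252,-0.072,0],"rot":[0,0,0.0073],"hand":0},{"offset":[-0.0252,-0.072,0],"rot":[0,0,0.0073],"hand":0},{"offset":[-0.0252,-0.072,0],"rot":[0,0,0.0073],"hand":0}]'; python3 -m jog '[{"offset":[-0.0252,-0.072,0],"rot":[0,0,0.0073],"hand":0},{"offset":[-0.0252,-0.072,0],"rot":[0,0,0.0073],"hand":0},{"offset":[-0.0252,-0.072,0],"rot":[0,0,0.0073],"hand":0},{"offset":[-0.0252,-0.072,0],"rot":[0,0,0.0073],"hand":0},{"offset":[-0.0252,-0.072,0],"rot":[0,0,0.0073],"hand":0},{"offset":[-0.0125,-0.036,0],"rot":[0,0,0],"hand":0},{"offset":[0,0,0],"rot":[0,0,0],"hand":0},{"offset":[0,0,0],"rot":[0,0,0],"hand":0}]'; python3 st.py
python3 -c "
from h import *
for n in('top','side'):
  d=cam(n);save(d,n+'2.png')"
```

```text
t: 4.1
tool_pos: [586.2, -119.2, 290.3]
eef_rot: [3.13, -0.264, 0.001]
contact_force: [0.5, -0.6, -1.5]
gripper_width: 44.5
t: 4.9
tool_pos: [517.8, -315.7, 289.5]
eef_rot: [-3.14, 0.088, -0.0]
contact_force: [0.3, 1.0, -1.8]
gripper_width: 44.5
t 4.9 pos [ 517.8 -315.7  289.5] F [ 0.3  1.  -1.8] T [ 0.04  0.02 -0.03] w 44.5 jawdeg 86.78 toolz [ 0.e+00  8.e-04 -1.e+00] q [-0.74  0.37  1.62  0.    1.15  0.88]
```

View pics/top2.png

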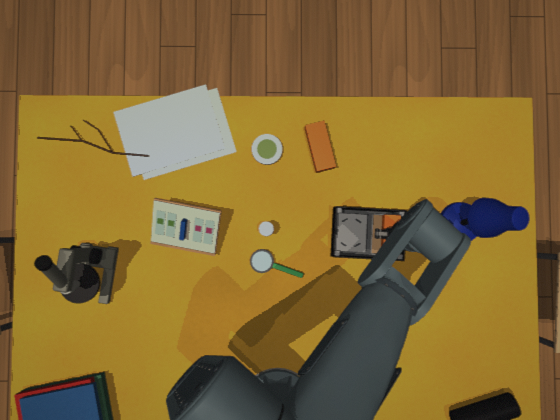

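View pics/side2.png

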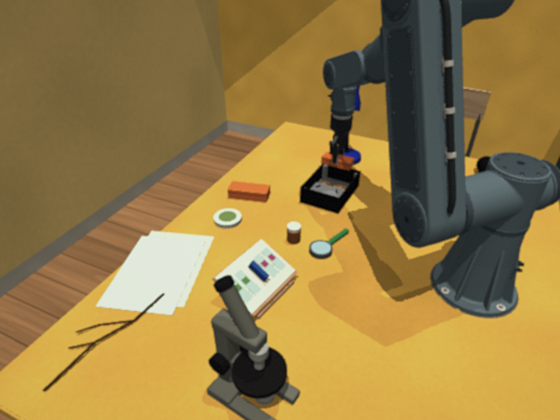

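```bash
python3 -m jog '[{"offset":[0.0024,-0.0016,-0.03],"rot":[0,0,0],"hand":0},{"offset":[0,0,-0.04],"rot":[0,0,0],"hand":0},{"offset":[0,0,-0.04],"rot":[0,0,0],"hand":0},{"offset":[0,0,-0.04],"rot":[0,0,0],"hand":0},{"offset":[0,0,-0.018],"rot":[0,0,0],"hand":0},{"offset":[0,0,-0.008],"rot":[0,0,0],"hand":0},{"offset":[0,0,-0.006],"rot":[0,0,0],"hand":0},{"offset":[0,0,0],"rot":[0,0,0],"hand":0}]'; python3 st.py; python3 crop.py side 290 140 80 80 7 c5.png; python3 crop.py top 320 190 120 90 5 c6.png
```

```text
t: 5.8
tool_pos: [519.3, -316.8, 198.6]
eef_rot: [3.14, -0.086, 0.001]
contact_force: [0.6, 1.1, -1.0]
gripper_width: 44.6
t 5.8 pos [ 519.3 -316.8  198.6] F [ 0.6  1.1 -1. ] T [-0.06  0.   -0.03] w 44.6 jawdeg 86.86 toolz [ 5.e-04 -4.e-04 -1.e+00] q [-0.74  0.51  1.64 -0.    0.99  0.88]
```

View pics/c5.png

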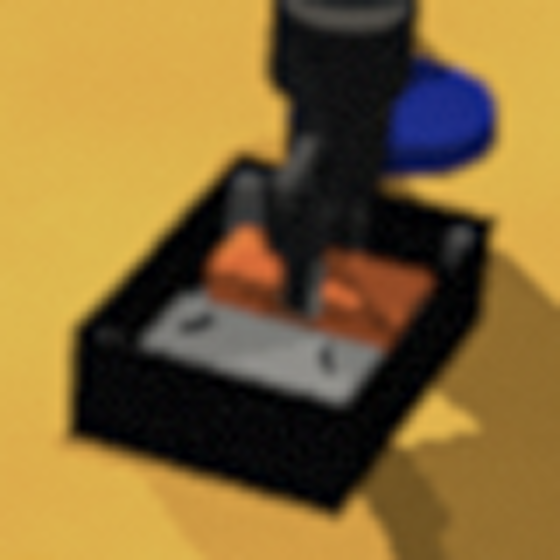

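View pics/c6.png

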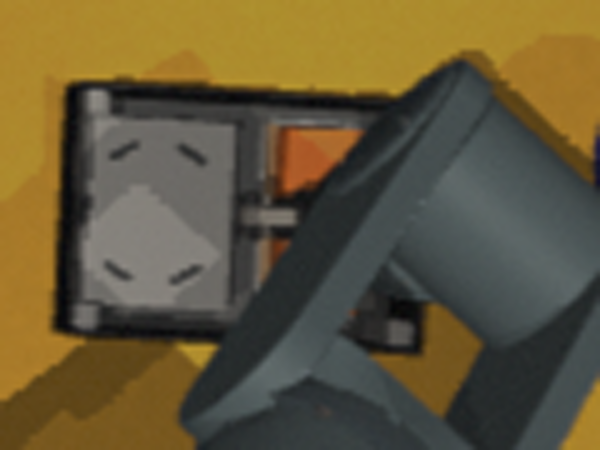

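The box hangs squarely over the bay, about 7 mm up with no contact force. Lowering, then releasing with a limited opening.

```bash
python3 -m jog '[{"offset":[0,0,-0.004],"rot":[0,0,0],"hand":0},{"offset":[0,0,-0.003],"rot":[0,0,0],"hand":0},{"offset":[0,0,-0.003],"rot":[0,0,0],"hand":0},{"offset":[0,0,-0.002],"rot":[0,0,0],"hand":0},{"offset":[0,0,-0.001],"rot":[0,0,0],"hand":0},{"offset":[0,0,0],"rot":[0,0,0],"hand":0},{"offset":[0,0,0],"rot":[0,0,0],"hand":0},{"offset":[0,0,0],"rot":[0,0,0],"hand":0}]'; python3 st.py
```

```text
t: 6.7
tool_pos: [519.0, -316.9, 191.8]
eef_rot: [3.14, -0.087, 0.0]
contact_force: [0.3, 0.2, -2.6]
gripper_width: 44.0
t 6.7 pos [ 519.  -316.9  191.8] F [ 0.3  0.2 -2.6] T [ 0.02 -0.01 -0.02] w 44.0 jawdeg 86.84 toolz [ 1.e-04 -1.e-04 -1.e+00] q [-0.74  0.52  1.64  0.    0.98  0.88]
```

```bash
python3 -m jog '[{"offset":[0,0,-0.002],"rot":[0,0,0],"hand":0},{"offset":[0,0,-0.001],"rot":[0,0,0],"hand":0},{"offset":[0,0,0],"rot":[0,0,0],"hand":0},{"offset":[0,0,0],"rot":[0,0,0],"hand":0},{"offset":[0,0,0],"rot":[0,0,0],"hand":0},{"offset":[0,0,0],"rot":[0,0,0],"hand":0},{"offset":[0,0,0],"rot":[0,0,0],"hand":0},{"offset":[0,0,0],"rot":[0,0,0],"hand":0}]'; python3 st.py
```

```text
t: 7.5
tool_pos: [519.1, -317.0, 191.5]
eef_rot: [3.14, -0.086, 0.0]
contact_force: [-3.3, 2.5, 7.7]
gripper_width: 44.8
t 7.5 pos [ 519.1 -317.   191.5] F [-3.3  2.5  7.7] T [0.52 0.46 0.01] w 44.8 jawdeg 86.85 toolz [ 1.e-04 -1.e-04 -1.e+00] q [-0.74  0.52  1.64 -0.    0.98  0.88]
```

Contact (7.7 N). Release partly, then rise.

```bash
python3 -m jog '[{"offset":[0,0,0],"rot":[0,0,0],"hand":0.68},{"offset":[0,0,0],"rot":[0,0,0],"hand":0.68},{"offset":[0,0,0],"rot":[0,0,0],"hand":0.68},{"offset":[0,0,0],"rot":[0,0,0],"hand":0.68},{"offset":[0,0,0.02],"rot":[0,0,0],"hand":0.68},{"offset":[0,0,0.04],"rot":[0,0,0],"hand":0.68},{"offset":[0,0,0.06],"rot":[0,0,0],"hand":0.68},{"offset":[0,0,0.06],"rot":[0,0,0],"hand":0.68}]'; python3 st.py
```

```text
t: 8.3
tool_pos: [518.9, -317.0, 281.5]
eef_rot: [3.14, -0.087, -0.0]
contact_force: [0.0, 0.1, -0.0]
gripper_width: 58.1
t 8.3 pos [ 518.9 -317.   281.5] F [ 0.   0.1 -0. ] T [ 0.01 -0.02  0.01] w 58.1 jawdeg 86.84 toolz [-2.e-04 -1.e-04 -1.e+00] q [-0.74  0.39  1.62 -0.    1.14  0.88]
```

```bash
python3 -m jog '[{"offset":[-0.0202,0.0613,0],"rot":[0,0,0.0408],"hand":0.68},{"offset":[-0.0202,0.0613,0],"rot":[0,0,0.0408],"hand":0.68},{"offset":[-0.0202,0.0613,0],"rot":[0,0,0.0408],"hand":0.68},{"offset":[-0.0202,0.0613,0],"rot":[0,0,0.0408],"hand":0.68},{"offset":[-0.0202,0.0613,0],"rot":[0,0,0.0408],"hand":0.68},{"offset":[-0.0202,0.0613,0],"rot":[0,0,0.0408],"hand":0.68},{"offset":[-0.0202,0.0613,0],"rot":[0,0,0.0408],"hand":0.68},{"offset":[-0.0202,0.0613,-0.02],"rot":[0,0,0.0408],"hand":0.68}]';python3 -m jog '[{"offset":[-0.0202,0.0613,-0.03],"rot":[0,0,0.0408],"hand":0.68},{"offset":[-0.0202,0.0613,-0.03],"rot":[0,0,0.0408],"hand":0.68},{"offset":[0,0,0],"rot":[0,0,0],"hand":0.68},{"offset":[0,0,0],"rot":[0,0,0],"hand":0.68},{"offset":[0,0,0],"rot":[0,0,0],"hand":0.68},{"offset":[0,0,0],"rot":[0,0,0],"hand":0.68},{"offset":[0,0,0],"rot":[0,0,0],"hand":0.68},{"offset":[0,0,0],"rot":[0,0,0],"hand":0.68}]'; python3 st.py; python3 crop.py top 320 190 120 90 5 c7.png; python3 crop.py side 230 140 160 140 5 c8.png
```

```text
t: 9.1
tool_pos: [438.6, -71.1, 272.0]
eef_rot: [2.772, 1.47, 0.004]
contact_force: [0.9, 0.6, 0.1]
gripper_width: 57.9
t: 9.9
tool_pos: [418.3, -10.9, 240.5]
eef_rot: [2.57, 1.807, 0.0]
contact_force: [-0.0, -0.0, -0.7]
gripper_width: 57.9
t 9.9 pos [418.3 -10.9 240.5] F [-0.  -0.  -0.7] T [-0.06  0.03 -0.02] w 57.9 jawdeg 160.22 toolz [ 5.e-04 -2.e-04 -1.e+00] q [-0.31  0.07  2.12 -0.    0.96  0.03]
```

View pics/c7.png

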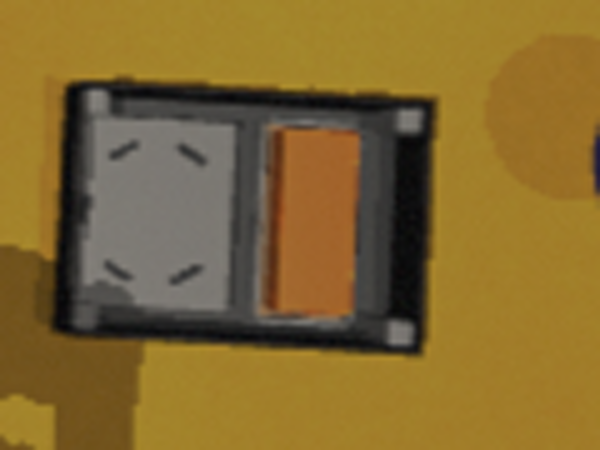

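View pics/c8.png

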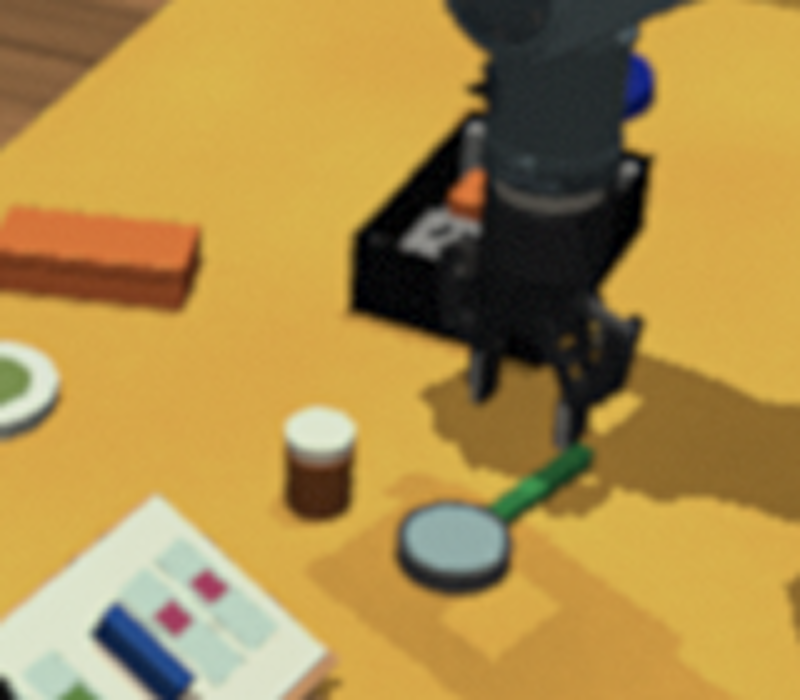

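The orange box lies flat in its bay, parallel to the ribs (crop (275-358,128-318)). The fingers straddle the green handle. Descending and gripping.

```bash
python3 -m jog '[{"offset":[0,0,-0.035],"rot":[0,0,0],"hand":0.68},{"offset":[0,0,-0.04],"rot":[0,0,0],"hand":0.68},{"offset":[0,0,-0.034],"rot":[0,0,0],"hand":0.68},{"offset":[0,0,-0.018],"rot":[0,0,0],"hand":0.5},{"offset":[0,0,0],"rot":[0,0,0],"hand":0},{"offset":[0,0,0],"rot":[0,0,0],"hand":0},{"offset":[0,0,0],"rot":[0,0,0],"hand":0},{"offset":[0,0,0],"rot":[0,0,0],"hand":0}]'; python3 st.py
python3 - <<'E'
from m import *
H,S,V=[hsv[...,i].astype(int) for i in range(3)]
r=np.zeros(H.shape,bool); r[212:258,370:396]=1; m=r&(H<17)&(S>140); rect(m,35,"box in bay"); P=W[cv2.erode(m.astype(np.uint8),np.ones((3,3)))>0]; P=P[P[:,2]<80]
A=np.c_[P[:,:2]-P[:,:2].mean(0),np.ones(len(P))]; print(np.linalg.lstsq(A,P[:,2],rcond=None)[0], np.median(P[:,2]))
E
```

```text
t: 10.8
tool_pos: [418.4, -10.4, 177.4]
eef_rot: [2.568, 1.808, 0.001]
contact_force: [-0.2, -0.9, -1.2]
gripper_width: 14.1
t 10.8 pos [418.4 -10.4 177.4] F [-0.2 -0.9 -1.2] T [-0.07 -0.01 -0.01] w 14.1 jawdeg 160.29 toolz [ 1.4e-03 -5.0e-04 -1.0e+00] q [-0.31  0.21  2.13 -0.    0.8   0.03]
box in bay px (373, 216, 19, 37) c [ 518.9 -315. ] size [ 51.9 109.8] ang 87.0 zmed 35.1 cm [ 519.2 -313.4   41.8]
[-3.10282626e-03 -6.75888812e-02  3.45739519e+01] 35.07151105349357
```

```bash
python3 -m jog '[{"offset":[0,0,0.02],"rot":[0,0,0],"hand":0},{"offset":[0,0,0.04],"rot":[0,0,0],"hand":0},{"offset":[0,0,0.05],"rot":[0,0,0],"hand":0},{"offset":[0,0,0.06],"rot":[0,0,0],"hand":0},{"offset":[0,0,0.06],"rot":[0,0,0],"hand":0},{"offset":[0,0,0],"rot":[0,0,0],"hand":0},{"offset":[0,0,0],"rot":[0,0,0],"hand":0},{"offset":[0,0,0],"rot":[0,0,0],"hand":0}]'; python3 st.py
python3 - <<'E'
from h import *
d=cam("top"); save(d,"top3.png")
k=cv2.cvtColor(d["pixels"],cv2.COLOR_RGB2GRAY)
pts=[(124,150),(192,154),(117,271),(186,273)]
c=np.mean(pts,0); c=(c+.5)/5-.5+[320,190]; print(c,ray(d,*c,43))
E
python3 crop.py side 230 140 160 140 5 c9.png
```

```text
t: 11.7
tool_pos: [417.4, -10.1, 290.9]
eef_rot: [-2.568, -1.808, 0.002]
contact_force: [0.1, 0.5, -1.4]
gripper_width: 14.3
t 11.7 pos [417.4 -10.1 290.9] F [ 0.1  0.5 -1.4] T [-0.03  0.04 -0.04] w 14.3 jawdeg 160.29 toolz [-1.8e-03  6.0e-04 -1.0e+00] q [-0.31 -0.03  2.09 -0.    1.09  0.03]
[350.55 232.  ] [ 524.44236322 -218.89297044   43.        ]
```

View pics/c9.png

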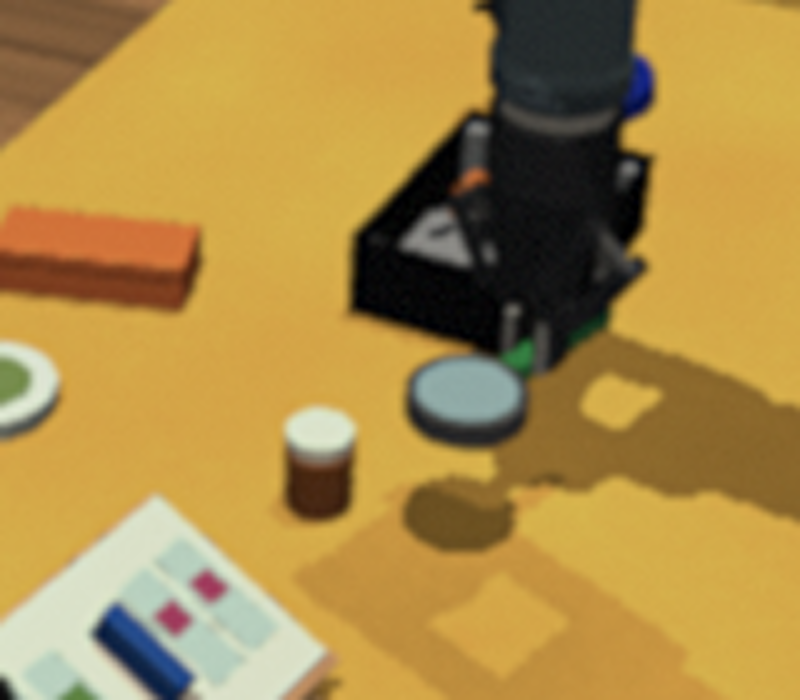

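View pics/top3.png

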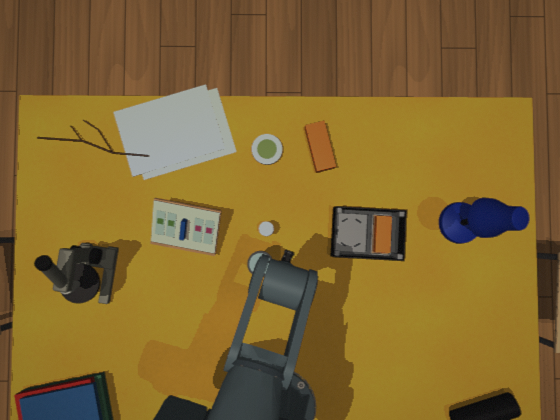

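```bash
python3 -m jog '[{"offset":[0.0295,-0.0768,0],"rot":[0,0,0.0132],"hand":0},{"offset":[0.0295,-0.0768,0],"rot":[0,0,0.0132],"hand":0},{"offset":[0.0295,-0.0768,0],"rot":[0,0,0.0132],"hand":0},{"offset":[0.0295,-0.0768,0],"rot":[0,0,0.0132],"hand":0},{"offset":[0.0295,-0.0768,0],"rot":[0,0,0.0132],"hand":0},{"offset":[0.0295,-0.0768,0],"rot":[0,0,0.0132],"hand":0},{"offset":[0.0295,-0.0768,0],"rot":[0,0,0.0132],"hand":0},{"offset":[0,0,0],"rot":[0,0,0],"hand":0}]'; python3 -m jog '[{"offset":[0,0,0],"rot":[0,0,0],"hand":0},{"offset":[0,0,-0.02],"rot":[0,0,0],"hand":0},{"offset":[0,0,-0.03],"rot":[0,0,0],"hand":0},{"offset":[0,0,-0.03],"rot":[0,0,0],"hand":0},{"offset":[0,0,-0.02],"rot":[0,0,0],"hand":0},{"offset":[0,0,0],"rot":[0,0,0],"hand":0},{"offset":[0,0,0],"rot":[0,0,0],"hand":0},{"offset":[0,0,0],"rot":[0,0,0],"hand":0}]'; python3 st.py;  python3 crop.py top 320 190 120 90 5 c10.png; python3 crop.py side 290 140 80 80 7 c11.png
python3 - <<'E'
from m import *
H,S,V=[hsv[...,i].astype(int) for i in range(3)]
r=np.zeros(H.shape,bool); r[200:265,325:375]=1; zz=W[...,2]
m=r&(zz>70)&(zz<130)
rect(m,100,"magtop",30); print(np.median(zz[m]))
E
```

```text
t: 12.6
tool_pos: [522.0, -283.7, 290.5]
eef_rot: [2.282, 2.157, -0.001]
contact_force: [0.3, -0.2, -1.5]
gripper_width: 13.9
t: 13.4
tool_pos: [521.6, -279.3, 242.4]
eef_rot: [2.279, 2.16, 0.0]
contact_force: [0.1, -0.6, -0.9]
gripper_width: 14.4
t 13.4 pos [ 521.6 -279.3  242.4] F [ 0.1 -0.6 -0.9] T [-0.09 -0.02 -0.04] w 14.4 jawdeg 176.92 toolz [ 1.e-03 -8.e-04 -1.e+00] q [-0.69  0.41  1.68  0.    1.05 -0.64]
magtop px (341, 220, 30, 25) c [ 523.8 -215.1] size [71.6 70.5] ang 48.0 zmed 81.7 cm [ 524.4 -219.1   84.6]
81.52425733399777
```

View pics/c10.png

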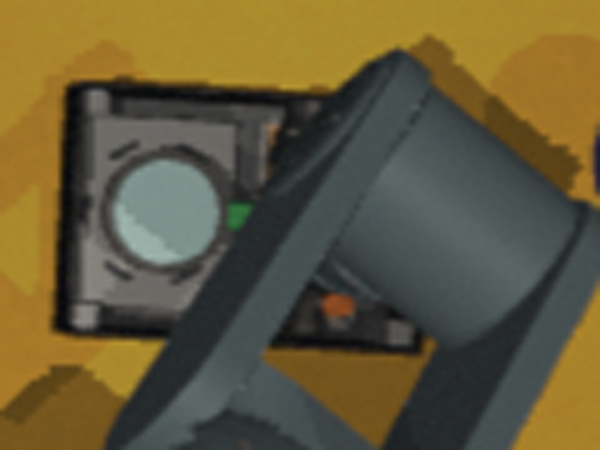

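View pics/c11.png

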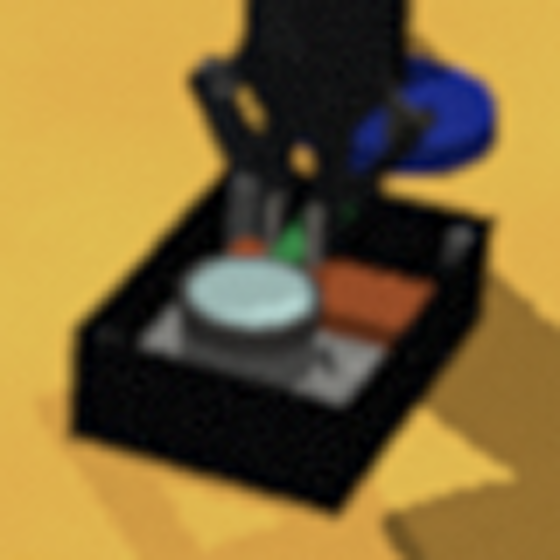

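The lens hangs level above the pocket at crop (165,208). Measuring its centre at its true height.

```bash
cat > lens.py <<'E'
from m import *
import sys
zt=float(sys.argv[1]); H,S,V=[hsv[...,i].astype(int) for i in range(3)]
r=np.zeros(H.shape,bool); r[215:250,336:371]=1
m=r&(H>70)&(H<110)&(S>18)&(V>100)
vv,uu=np.nonzero(cv2.morphologyEx(m.astype(np.uint8),cv2.MORPH_OPEN,np.ones((3,3))))
p=np.c_[uu,vv].astype(np.float32); c,rad=cv2.minEnclosingCircle(p); print("glass px",c,rad,len(p),"mean",p.mean(0),ray(d,*c,zt-2).round(1),ray(d,*p.mean(0),zt-2).round(1))
zz=W[...,2]; m2=r&(zz>zt-8)&(zz<zt+12); m2=cv2.morphologyEx(m2.astype(np.uint8),cv2.MORPH_OPEN,np.ones((5,5))); cs,_=cv2.findContours(m2,0,1); c=max(cs,key=cv2.contourArea)
q=np.array([ray(d,*a[0],zt)[:2] for a in c],np.float32); print("frame",cv2.minEnclosingCircle(q)); print("z",np.median(zz[m]))
E
python3 lens.py 81.5; python3 st.py
```

```text
glass px (352.7368469238281, 232.0) 10.526543617248535 350 mean [352.79144 232.04572] [ 524.2 -218.8   79.5] [ 524.1 -219.    79.5]
frame ((523.9937744140625, -221.67941284179688), 38.84169006347656)
z 81.78384023503186
t 13.7 pos [ 521.4 -279.3  242.2] F [-0.4 -0.5 -1.3] T [-0.06 -0.03  0.  ] w 14.1 jawdeg 176.91 toolz [ 6.e-04 -5.e-04 -1.e+00] q [-0.69  0.41  1.68  0.    1.05 -0.64]
```

```bash
python3 -m jog '[{"offset":[0,0,-0.02],"rot":[0,0,0],"hand":0},{"offset":[0,0,-0.018],"rot":[0,0,0],"hand":0},{"offset":[0,0,-0.008],"rot":[0,0,0],"hand":0},{"offset":[0,0,-0.004],"rot":[0,0,0],"hand":0},{"offset":[0,0,-0.002],"rot":[0,0,0],"hand":0},{"offset":[0,0,-0.001],"rot":[0,0,0],"hand":0},{"offset":[0,0,0],"rot":[0,0,0],"hand":0},{"offset":[0,0,0],"rot":[0,0,0],"hand":0}]'; python3 st.py
```

```text
t: 14.5
tool_pos: [521.4, -279.2, 215.6]
eef_rot: [2.28, 2.16, 0.0]
contact_force: [0.5, 0.3, -0.9]
gripper_width: 14.1
t 14.5 pos [ 521.4 -279.2  215.6] F [ 0.5  0.3 -0.9] T [-0.05 -0.04 -0.01] w 14.1 jawdeg 176.92 toolz [ 5.e-04 -4.e-04 -1.e+00] q [-0.69  0.45  1.69 -0.    1.01 -0.64]
```

```bash
python3 -m jog '[{"offset":[0,0,-0.001],"rot":[0,0,0],"hand":0},{"offset":[0,0,-0.001],"rot":[0,0,0],"hand":0},{"offset":[0,0,0],"rot":[0,0,0],"hand":0},{"offset":[0,0,0],"rot":[0,0,0],"hand":0},{"offset":[0,0,0],"rot":[0,0,0],"hand":0},{"offset":[0,0,0],"rot":[0,0,0],"hand":0},{"offset":[0,0,0],"rot":[0,0,0],"hand":0},{"offset":[0,0,0],"rot":[0,0,0],"hand":0}]'; python3 st.py; python3 lens.py 54
```

```text
t: 15.3
tool_pos: [521.5, -279.3, 215.2]
eef_rot: [2.28, 2.161, -0.0]
contact_force: [-1.7, 0.9, 4.4]
gripper_width: 13.7
t 15.3 pos [ 521.5 -279.3  215.2] F [-1.7  0.9  4.4] T [0.24 0.3  0.03] w 13.7 jawdeg 176.92 toolz [ 5.e-04 -5.e-04 -1.e+00] q [-0.69  0.45  1.69 -0.    1.01 -0.64]
glass px (351.06097412109375, 232.256103515625) 10.310929298400879 335 mean [351.0567  232.13731] [ 523.6 -218.8   52. ] [ 524.  -218.8   52. ]
frame ((524.1914672851562, -221.70693969726562), 38.841182708740234)
z 54.494645663864056
```

Seated (top at 54.5, contact 4.4 N). Releasing and rising.

```bash
python3 -m jog '[{"offset":[0,0,0],"rot":[0,0,0],"hand":0.45},{"offset":[0,0,0],"rot":[0,0,0],"hand":0.45},{"offset":[0,0,0],"rot":[0,0,0],"hand":0.45},{"offset":[0,0,0],"rot":[0,0,0],"hand":0.45},{"offset":[0,0,0.02],"rot":[0,0,0],"hand":0.45},{"offset":[0,0,0.04],"rot":[0,0,0],"hand":0.45},{"offset":[0,0,0.06],"rot":[0,0,0],"hand":0.45},{"offset":[0,0,0.08],"rot":[0,0,0],"hand":0.45}]'; python3 st.py
```

```text
t: 16.2
tool_pos: [520.6, -278.7, 314.2]
eef_rot: [-2.278, -2.158, 0.001]
contact_force: [0.9, -0.3, -0.0]
gripper_width: 38.8
t 16.2 pos [ 520.6 -278.7  314.2] F [ 0.9 -0.3 -0. ] T [-0.01 -0.02 -0.01] w 38.8 jawdeg 176.91 toolz [-0.0027  0.0022 -1.    ] q [-0.69  0.31  1.64  0.    1.19 -0.64]
```

```bash
python3 -m jog '[{"offset":[-0.0151,0.0943,0.003],"rot":[0,0,0.0382],"hand":0.45},{"offset":[-0.0151,0.0943,0.003],"rot":[0,0,0.0382],"hand":0.45},{"offset":[-0.0151,0.0943,0.003],"rot":[0,0,0.0382],"hand":0.45},{"offset":[-0.0151,0.0943,0.003],"rot":[0,0,0.0382],"hand":0.45},{"offset":[-0.0151,0.0943,0.003],"rot":[0,0,0.0382],"hand":0.45},{"offset":[-0.0151,0.0943,0.003],"rot":[0,0,0.0382],"hand":0.45},{"offset":[-0.0151,0.0943,0.003],"rot":[0,0,0.0382],"hand":0.45},{"offset":[-0.0151,0.0943,0.003],"rot":[0,0,0.0382],"hand":0.45}]'; python3 st.py; python3 -m jog '[{"offset":[-0.0151,0.0943,0],"rot":[0,0,0.0382],"hand":0.45},{"offset":[-0.0151,0.0943,0],"rot":[0,0,0.0382],"hand":0.45},{"offset":[-0.0151,0.0943,0],"rot":[0,0,0.0382],"hand":0.45},{"offset":[-0.0151,0.0943,0],"rot":[0,0,0.0382],"hand":0.45},{"offset":[0,0,0],"rot":[-0.0064,-0.0341,0],"hand":0.45},{"offset":[0,0,0],"rot":[-0.0064,-0.0341,0],"hand":0.45},{"offset":[0,0,0],"rot":[-0.0064,-0.0341,0],"hand":0.45},{"offset":[0,0,0],"rot":[-0.0064,-0.0341,0],"hand":0.45}]'; python3 -m jog '[{"offset":[0,0,0],"rot":[0,0,0],"hand":0.45},{"offset":[0,0,0],"rot":[0,0,0],"hand":0.45},{"offset":[0,0,0],"rot":[0,0,0],"hand":0.45},{"offset":[0,0,0],"rot":[0,0,0],"hand":0.45},{"offset":[0,0,0],"rot":[0,0,0],"hand":0.45},{"offset":[0,0,0],"rot":[0,0,0],"hand":0.45},{"offset":[0,0,0],"rot":[0,0,0],"hand":0.45},{"offset":[0,0,0],"rot":[0,0,0],"hand":0.45}]'; python3 st.py; python3 -c "
from h import *
for n in('top','side'):
  d=cam(n);save(d,n+'4.png')"; python3 crop.py top 320 190 120 90 5 c12.png
```

```text
t: 17.0
tool_pos: [460.3, 99.8, 327.4]
eef_rot: [1.017, 2.971, 0.001]
contact_force: [0.9, 0.4, -0.3]
gripper_width: 38.2
t 17.0 pos [460.3  99.8 327.4] F [ 0.9  0.4 -0.3] T [-0.   -0.07  0.02] w 38.2 jawdeg 52.19 toolz [ 0.0017 -0.     -1.    ] q [-0.04  0.03  1.94  0.    1.17 -0.95]
t: 17.8
tool_pos: [430.6, 287.0, 327.3]
eef_rot: [0.248, 2.69, -0.055]
contact_force: [-0.6, -1.3, -0.1]
gripper_width: 38.7
t: 18.6
tool_pos: [430.7, 286.6, 326.2]
eef_rot: [0.249, 2.696, -0.056]
contact_force: [0.3, -0.4, 0.1]
gripper_width: 38.7
t 18.6 pos [430.7 286.6 326.2] F [ 0.3 -0.4  0.1] T [0.03 0.21 0.  ] w 38.7 jawdeg 79.42 toolz [ 0.4148 -0.078  -0.9065] q [ 0.43  0.07  1.94 -0.34  0.81 -0.76]
```

View pics/c12.png

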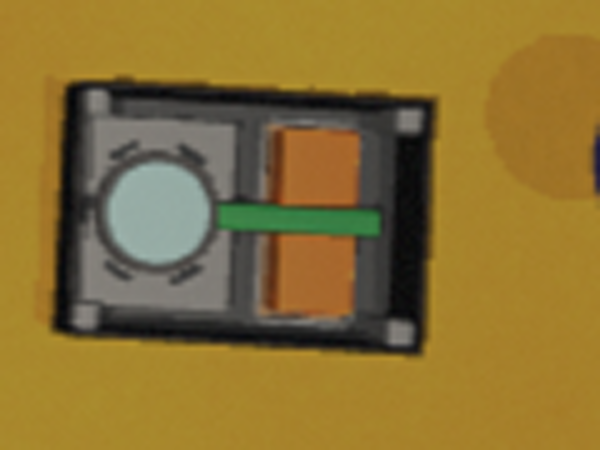

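View pics/side4.png

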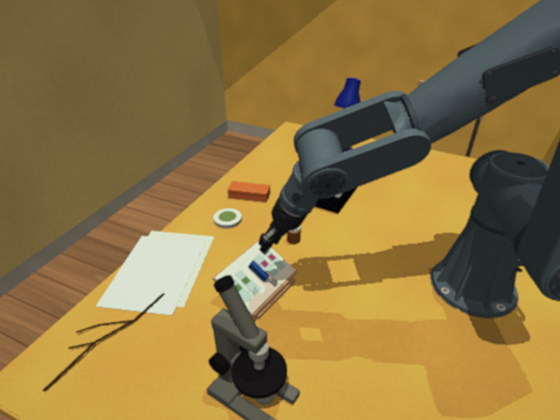

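View pics/top4.png

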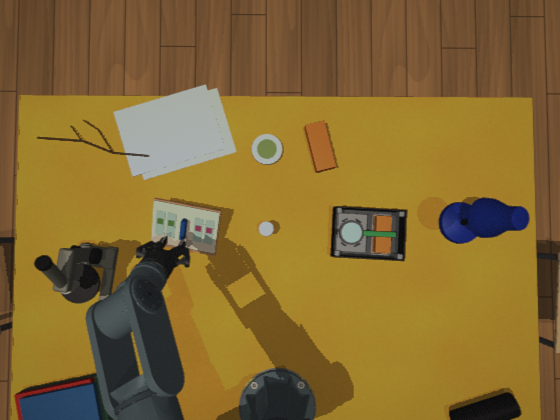

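Magnifier packed: lens in the pocket (crop 155,210), handle straight over the box to (380,222). The gripper is now tilted in line with the blue bar; moving in along the plate normal.

```bash
python3 -m jog '[{"offset":[-0.002,0.001,-0.062],"rot":[0,0,0],"hand":0.45},{"offset":[0.0222,-0.0041,-0.0483],"rot":[0,0,0],"hand":0.45},{"offset":[0.0222,-0.0041,-0.0483],"rot":[0,0,0],"hand":0.45},{"offset":[0.0122,-0.0023,-0.0263],"rot":[0,0,0],"hand":0.45},{"offset":[0,0,0],"rot":[0,0,0],"hand":0.45},{"offset":[0,0,0],"rot":[0,0,0],"hand":0.45},{"offset":[0,0,0],"rot":[0,0,0],"hand":0.45},{"offset":[0,0,0],"rot":[0,0,0],"hand":0.45}]'; python3 st.py; python3 crop.py side 220 210 110 100 6 c13.png;python3 crop.py top 140 185 100 100 6 c14.png
```

```text
t: 19.55
tool_pos: [458.1, 282.2, 235.0]
eef_rot: [0.249, 2.694, -0.054]
contact_force: [-0.3, -0.1, 0.8]
gripper_width: 38.2
t 19.55 pos [458.1 282.2 235. ] F [-0.3 -0.1  0.8] T [-0.01  0.18 -0.02] w 38.2 jawdeg 79.45 toolz [ 0.4167 -0.077  -0.9058] q [ 0.4   0.26  1.94 -0.41  0.61 -0.69]
```

View pics/c13.png

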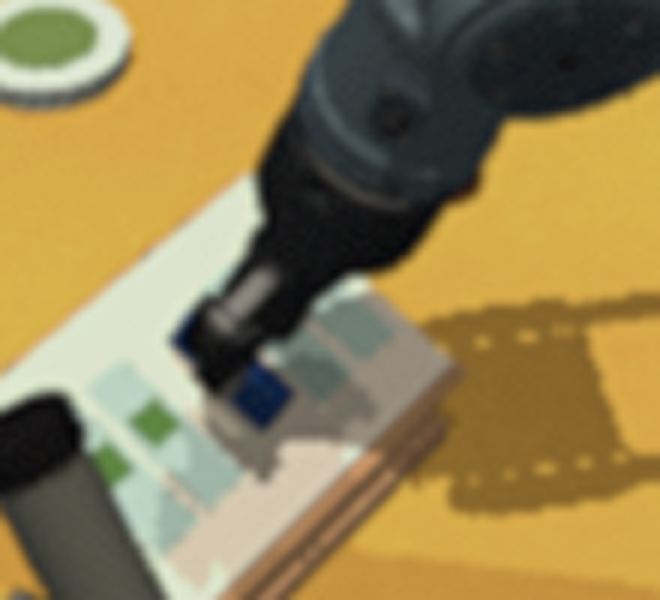

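View pics/c14.png

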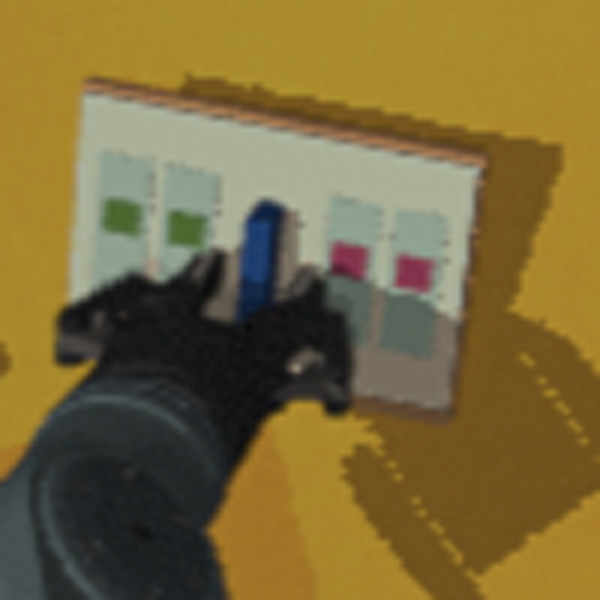

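The fingers straddle the bar symmetrically. Advancing the last 12 mm and closing.

```bash
python3 -m jog '[{"offset":[0.005,-0.001,-0.0122],"rot":[0,0,0],"hand":0.45},{"offset":[0.005,-0.001,-0.0122],"rot":[0,0,0],"hand":0.45},{"offset":[0,0,0],"rot":[0,0,0],"hand":0.45},{"offset":[0,0,0],"rot":[0,0,0],"hand":0},{"offset":[0,0,0],"rot":[0,0,0],"hand":0},{"offset":[0,0,0],"rot":[0,0,0],"hand":0},{"offset":[0,0,0],"rot":[0,0,0],"hand":0},{"offset":[0,0,0],"rot":[0,0,0],"hand":0}]'; python3 st.py
```

```text
t: 20.45
tool_pos: [462.9, 281.0, 221.6]
eef_rot: [0.249, 2.696, -0.056]
contact_force: [-1.7, 1.1, 1.6]
gripper_width: 12.9
t 20.45 pos [462.9 281.  221.6] F [-1.7  1.1  1.6] T [0.08 0.38 0.06] w 12.9 jawdeg 79.43 toolz [ 0.415  -0.0779 -0.9065] q [ 0.39  0.29  1.93 -0.43  0.59 -0.68]
```

```bash
python3 -m jog '[{"offset":[-0.0083,0.0016,0.0181],"rot":[0,0,0],"hand":0},{"offset":[-0.0166,0.0031,0.0363],"rot":[0,0,0],"hand":0},{"offset":[-0.0166,0.0031,0.0363],"rot":[0,0,0],"hand":0},{"offset":[0,0,0.05],"rot":[0,0,0],"hand":0},{"offset":[0,0,0.06],"rot":[0,0,0],"hand":0},{"offset":[0,0,0.05],"rot":[0,0,0],"hand":0},{"offset":[0,0,0],"rot":[0,0,0],"hand":0},{"offset":[0,0,0],"rot":[0,0,0],"hand":0}]'; python3 st.py; python3 -c "
from h import *
for n in('top','side'):
  d=cam(n);save(d,n+'5.png')"
```

```text
t: 21.25
tool_pos: [441.8, 284.7, 347.0]
eef_rot: [0.25, 2.695, -0.055]
contact_force: [0.0, 0.7, -2.4]
gripper_width: 12.9
t 21.25 pos [441.8 284.7 347. ] F [ 0.   0.7 -2.4] T [ 0.04  0.4  -0.04] w 12.9 jawdeg 79.42 toolz [ 0.4153 -0.0777 -0.9064] q [ 0.41  0.05  1.9  -0.32  0.85 -0.8 ]
```

View pics/side5.png

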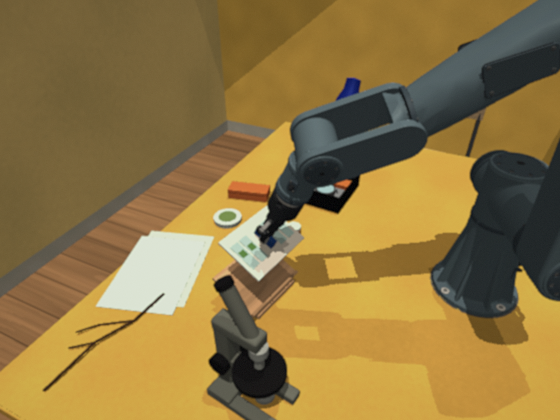

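```bash
python3 -m jog '[{"offset":[0,0,0],"rot":[0.0064,0.0341,0],"hand":0},{"offset":[0,0,0],"rot":[0.0064,0.0341,0],"hand":0},{"offset":[0,0,0],"rot":[0.0064,0.0341,0],"hand":0},{"offset":[0,0,0],"rot":[0.0064,0.0341,0],"hand":0},{"offset":[0.0066,-0.0463,0],"rot":[0,0,0.0035],"hand":0},{"offset":[0.0099,-0.0695,0],"rot":[0,0,0.0035],"hand":0},{"offset":[0.0119,-0.0834,0],"rot":[0,0,0.0035],"hand":0},{"offset":[0.0119,-0.0834,0],"rot":[0,0,0.0035],"hand":0}]'; python3 -m jog '[{"offset":[0.0119,-0.0834,0],"rot":[0,0,0.0035],"hand":0},{"offset":[0.0119,-0.0834,0],"rot":[0,0,0.0035],"hand":0},{"offset":[0.0119,-0.0834,0],"rot":[0,0,0.0035],"hand":0},{"offset":[0.0119,-0.0834,0],"rot":[0,0,0.0035],"hand":0},{"offset":[0.0119,-0.0834,0],"rot":[0,0,0.0035],"hand":0},{"offset":[0.0119,-0.0834,0],"rot":[0,0,0.0035],"hand":0},{"offset":[0.0119,-0.0834,0],"rot":[0,0,0.0035],"hand":0},{"offset":[0.0119,-0.0834,0],"rot":[0,0,0.0035],"hand":0}]'; python3 st.py
```

```text
t: 22.15
tool_pos: [461.8, 142.2, 345.1]
eef_rot: [-0.218, -3.131, 0.001]
contact_force: [0.9, 0.3, -2.4]
gripper_width: 12.8
t: 22.95
tool_pos: [509.4, -191.7, 344.9]
eef_rot: [-0.083, -3.138, -0.002]
contact_force: [-0.1, -0.6, -2.5]
gripper_width: 12.6
t 22.95 pos [ 509.4 -191.7  344.9] F [-0.1 -0.6 -2.5] T [-0.02 -0.03 -0.05] w 12.6 jawdeg 86.98 toolz [-0.0029  0.0016 -1.    ] q [-0.58  0.18  1.74 -0.    1.23 -2.1 ]
```

```bash
python3 -m jog '[{"offset":[0.0077,-0.05,0],"rot":[0,0,0],"hand":0},{"offset":[0.0077,-0.05,0],"rot":[0,0,0],"hand":0},{"offset":[0.0077,-0.05,-0.02],"rot":[0,0,0],"hand":0},{"offset":[0,0,-0.03],"rot":[0,0,0],"hand":0},{"offset":[0,0,-0.03],"rot":[0,0,0],"hand":0},{"offset":[0,0,-0.02],"rot":[0,0,0],"hand":0},{"offset":[0,0,0],"rot":[0,0,0],"hand":0},{"offset":[0,0,0],"rot":[0,0,0],"hand":0}]'; python3 st.py; python3 crop.py top 320 180 120 100 6 c15.png; python3 crop.py side 280 110 100 100 6 c16.png
```

```text
t: 23.75
tool_pos: [521.6, -264.2, 296.6]
eef_rot: [-0.081, -3.14, -0.001]
contact_force: [0.2, -1.2, -2.2]
gripper_width: 12.5
t 23.75 pos [ 521.6 -264.2  296.6] F [ 0.2 -1.2 -2.2] T [-0.01 -0.03 -0.03] w 12.5 jawdeg 87.05 toolz [-8.e-04  6.e-04 -1.e+00] q [-0.67  0.32  1.67  0.    1.15 -2.19]
```

View pics/c15.png

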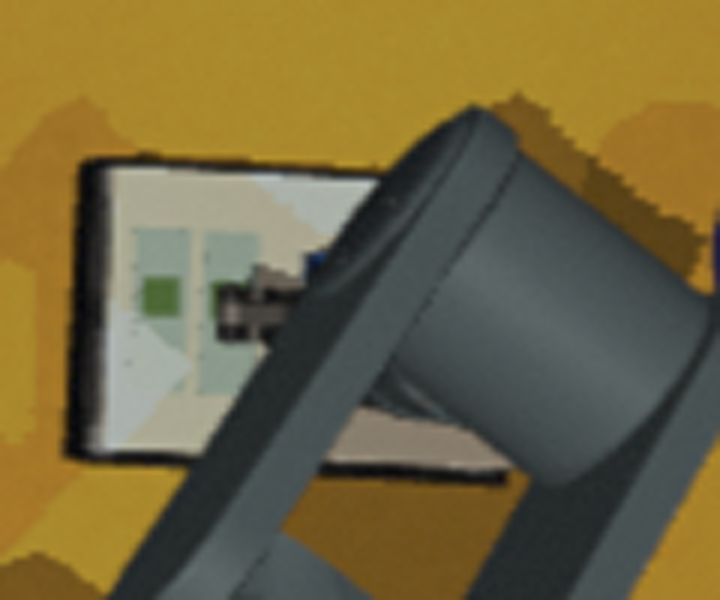

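View pics/c16.png

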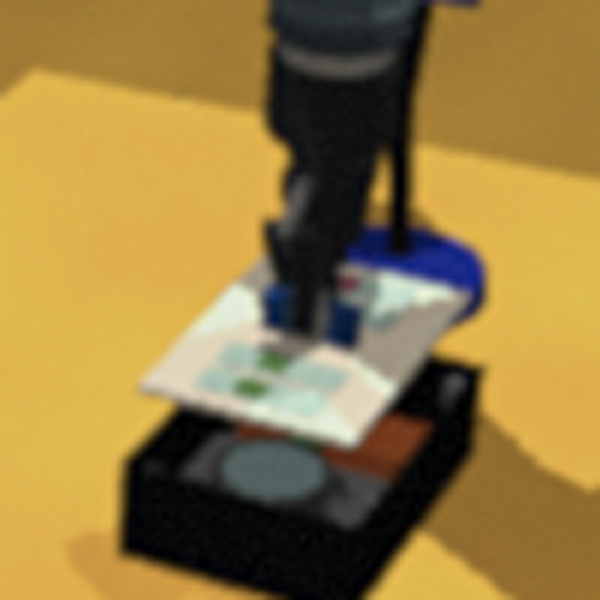

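```bash
python3 -m jog '[{"offset":[-0.0006,-0.007,-0.02],"rot":[0,0,0],"hand":0},{"offset":[0,-0.007,-0.02],"rot":[0,0,0],"hand":0},{"offset":[0,0,-0.01],"rot":[0,0,0],"hand":0},{"offset":[0,0,0],"rot":[0,0,0],"hand":0},{"offset":[0,0,0],"rot":[0,0,0],"hand":0},{"offset":[0,0,0],"rot":[0,0,0],"hand":0},{"offset":[0,0,0],"rot":[0,0,0],"hand":0},{"offset":[0,0,0],"rot":[0,0,0],"hand":0}]'; python3 st.py
cat > pl.py <<'E'
from m import *
import sys
zt=float(sys.argv[1]); g=cv2.cvtColor(d["pixels"],cv2.COLOR_RGB2GRAY).astype(float)
H,S,V=[hsv[...,i].astype(int) for i in range(3)]; zz=W[...,2]
def edge(line,zp,start):  # subpixel dark->bright crossing
    return None
# dark case -> bright plate crossing at 105 grey along rows/cols
def cross(a,th):
    i=np.nonzero((a[:-1]<th)&(a[1:]>=th))[0]; return i+(th-a[i])/(a[i+1]-a[i])
L=[];T=[];B=[]
for v in range(214,250,2):
    c=cross(g[v,328:350],80); 
    if len(c): L.append((328+c[-1],v))
for u in range(342,372,2):
    c=cross(g[200:216,u],80); 
    if len(c): T.append((u,200+c[-1]))
for u in range(340,352,2):
    c=cross(g[248:266,u][::-1],80)
    if len(c): B.append((u,265-c[-1]))
for n,E,ax in(("L",L,1),("T",T,0),("B",B,0)):
    P=np.array([ray(d,*p,zt)[:2] for p in E]); 
    if ax: k=np.polyfit(P[:,0]-521,P[:,1],1)
    else: k=np.polyfit(P[:,1]+271,P[:,0],1)
    print(n,len(P),"slope deg",np.degrees(np.arctan(k[0])).round(2),"at centre",k[1].round(1), np.median(E,0))
r=np.zeros(H.shape,bool); r[200:265,336:352]=1; print("plate z",np.median(zz[r&(S<70)&(V>120)]))
E
python3 pl.py 94;  python3 crop.py top 320 180 120 100 6 c17.png; python3 crop.py side 280 110 100 100 6 c18.png
```

```text
t: 24.65
tool_pos: [521.4, -272.1, 272.3]
eef_rot: [0.082, 3.14, -0.001]
contact_force: [-0.8, -0.0, -2.0]
gripper_width: 12.9
t 24.65 pos [ 521.4 -272.1  272.3] F [-0.8 -0.  -2. ] T [-0.   -0.05  0.03] w 12.9 jawdeg 87.0 toolz [ 5.e-04 -4.e-04 -1.e+00] q [-0.68  0.36  1.67 -0.    1.11 -2.2 ]
L 18 slope deg -4.49 at centre -171.4 [337.359375 231.      ]
T 15 slope deg 3.08 at centre 589.4 [356.         208.19090909]
B 6 slope deg 2.75 at centre 456.0 [345.         254.66813277]
plate z 95.02278764735648
```

View pics/c17.png

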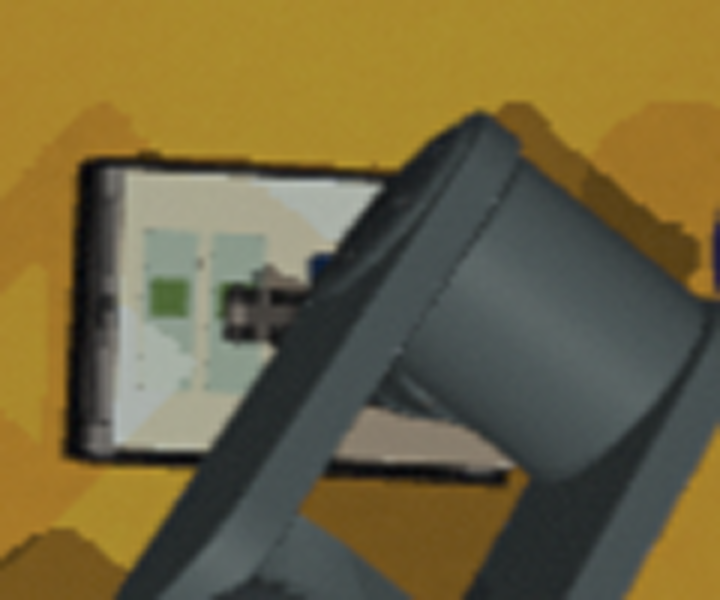

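View pics/c18.png

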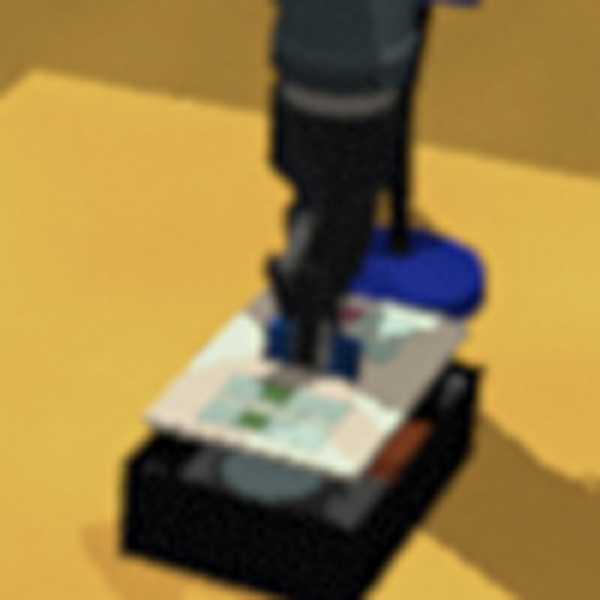

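```bash
sed -i 's/328:350\],80/328:350],115/; s/c\[-1\],v/c[0],v/' pl.py; python3 pl.py 95
python3 - <<'E'
from m import *
g=cv2.cvtColor(d["pixels"],cv2.COLOR_RGB2GRAY); print(g[220,330:350],g[240,330:350]); print(g[200:216,350]); print(g[248:266,345])
E
```

```text
L 18 slope deg -3.59 at centre -175.1 [338.70860315 231.        ]
T 15 slope deg 3.01 at centre 589.1 [356.         208.22115385]
B 6 slope deg 2.23 at centre 456.6 [345.         254.73118629]
plate z 94.69011795935485
[122 110  46  11  20  34  44  63  78 119 152 168 167 164 151 149 149 148
 148 149] [112  49  12  19  37  47  79 106 116 148 175 176 173 171 173 173 172 173
 172 173]
[135 134 136 137 137 136  76  27  63 168 169 166 167 166 166 168]
[172 168 166 167 168 168 149  52   9  53 136 139 135 135 136 136 136 136]
```

```bash
python3 - <<'E'
from m import *
g=cv2.cvtColor(d["pixels"],cv2.COLOR_RGB2GRAY).astype(float)
def down(a,th):
    i=np.nonzero((a[:-1]>=th)&(a[1:]<th))[0]; return (i+(a[i]-th)/(a[i]-a[i+1]))[0]
T=[];B=[]
for u in range(338,352,1):
    T.append((u,198+down(g[198:212,u],72))); B.append((u,268-down(g[250:269,u][::-1],72)))
X=[np.array([ray(d,*p,z)[:2] for p in E]) for E,z in((T,66),(B,66))]
ks=[np.polyfit(P[:,1]+271,P[:,0],1) for P in X]; print(ks, "case x at y=-271:",(ks[0][1]+ks[1][1])/2, [np.degrees(np.arctan(k[0])) for k in ks])
L=[]
for v in range(215,250): L.append((325+down(g[v,325:340],60),v))
P=np.array([ray(d,*p,66)[:2] for p in L]); k=np.polyfit(P[:,0]-521,P[:,1],1); print("left outer y",k[1],"-> centre",k[1]-105*np.cos(np.radians(3)))
E
python3 st.py
```

```text
[array([4.24912928e-02, 5.98078530e+02]), array([3.55954487e-02, 4.48309882e+02])] case x at y=-271: 523.1942060649797 [np.float64(2.4331081160404957), np.float64(2.038608273235756)]
left outer y -158.48707776624877 -> centre -263.34317891547903
t 25.15 pos [ 521.2 -272.1  271.9] F [ 0.7 -0.2 -2. ] T [ 0.05 -0.04  0.03] w 12.8 jawdeg 86.99 toolz [-1.e-04  1.e-04 -1.e+00] q [-0.68  0.36  1.67  0.    1.11 -2.2 ]
```

Plate and case agree within about 1 mm in x and y, and 0.5° in yaw. Lowering into the case in small steps.

```bash
python3 -m jog '[{"offset":[0.0004,0.001,-0.015],"rot":[0,0,0],"hand":0},{"offset":[0,0,-0.015],"rot":[0,0,0],"hand":0},{"offset":[0,0,-0.01],"rot":[0,0,0],"hand":0},{"offset":[0,0,-0.006],"rot":[0,0,0],"hand":0},{"offset":[0,0,-0.004],"rot":[0,0,0],"hand":0},{"offset":[0,0,-0.004],"rot":[0,0,0],"hand":0},{"offset":[0,0,0],"rot":[0,0,0],"hand":0},{"offset":[0,0,0],"rot":[0,0,0],"hand":0}]'; python3 st.py; python3 crop.py top 320 180 120 100 6 c19.png; python3 crop.py side 280 110 100 100 6 c20.png
```

```text
t: 25.95
tool_pos: [521.5, -271.6, 245.1]
eef_rot: [0.083, 3.14, -0.0]
contact_force: [-0.2, 0.2, -2.2]
gripper_width: 12.8
t 25.95 pos [ 521.5 -271.6  245.1] F [-0.2  0.2 -2.2] T [ 0.01 -0.02  0.02] w 12.8 jawdeg 86.99 toolz [ 2.e-04 -2.e-04 -1.e+00] q [-0.68  0.4   1.69 -0.    1.06 -2.2 ]
```

View pics/c20.png

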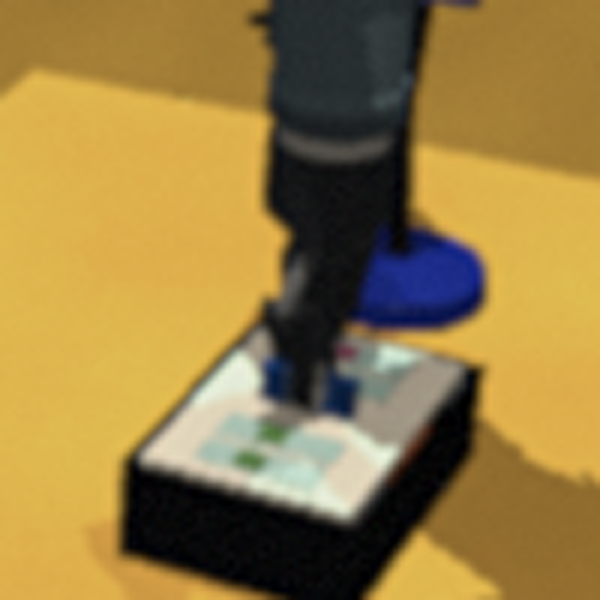

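View pics/c19.png

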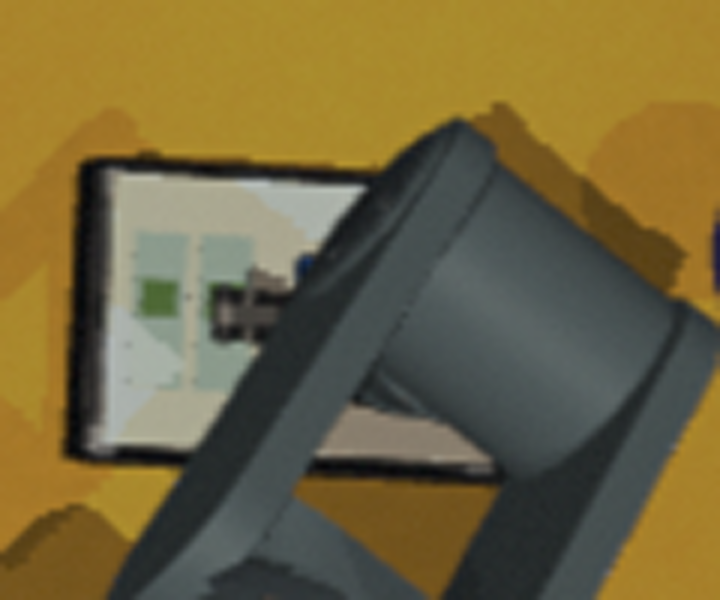

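```bash
python3 pl.py 68
python3 - <<'E'
from m import *
H,S,V=[hsv[...,i].astype(int) for i in range(3)]
r=np.zeros(S.shape,bool); r[205:256,338:378]=1
m=r&(S<70)&(V>120)&(W[...,2]<80); P=W[m]; A=np.c_[P[:,0]-521,P[:,1]+230,np.ones(len(P))]
for i in range(5):
    k=np.linalg.lstsq(A,P[:,2],rcond=None)[0]; q=abs(A@k-P[:,2])<5; A,P=A[q],P[q]
print("plate plane",k,len(P))
g=cv2.cvtColor(d["pixels"],cv2.COLOR_RGB2GRAY); print(g[202:214,350],g[248:262,345],g[225,328:345])
E
python3 st.py
```

```text
L 18 slope deg -3.27 at centre -175.9 [337.42521994 231.        ]
T 15 slope deg 2.74 at centre 589.8 [356.         209.14414414]
B 6 slope deg 4.45 at centre 454.3 [345.         254.04366249]
plate z 67.98927157650803
plate plane [2.06569065e-03 2.59101358e-04 6.81657462e+01] 1035
[136 136 137 134  77  25  42 125 168 167 165 166] [167 167 166 167 169 167  81  22  15  53 136 137 137 136] [123 123 124 110  40  12  21  40  47  71 118 168 169 166 155 149 149]
t 26.25 pos [ 521.5 -271.6  245.2] F [-0.3  0.4 -2.2] T [-0.02  0.01 -0.02] w 13.2 jawdeg 86.99 toolz [ 3.e-04 -2.e-04 -1.e+00] q [-0.68  0.4   1.69 -0.    1.06 -2.2 ]
```

Plate is level (slopes <0.2%), underside at 62, gaps within 1 mm of nominal on three sides. Last 5 mm.

```bash
python3 -m jog '[{"offset":[0,0,-0.003],"rot":[0,0,0],"hand":0},{"offset":[0,0,-0.003],"rot":[0,0,0],"hand":0},{"offset":[0,0,-0.002],"rot":[0,0,0],"hand":0},{"offset":[0,0,-0.002],"rot":[0,0,0],"hand":0},{"offset":[0,0,-0.001],"rot":[0,0,0],"hand":0},{"offset":[0,0,0],"rot":[0,0,0],"hand":0},{"offset":[0,0,0],"rot":[0,0,0],"hand":0},{"offset":[0,0,0],"rot":[0,0,0],"hand":0}]'; python3 st.py
```

```text
t: 27.05
tool_pos: [521.4, -271.5, 240.4]
eef_rot: [-0.082, -3.14, -0.0]
contact_force: [-4.1, 2.2, 6.8]
gripper_width: 12.9
t 27.05 pos [ 521.4 -271.5  240.4] F [-4.1  2.2  6.8] T [0.41 0.64 0.01] w 12.9 jawdeg 87.0 toolz [-4.e-04  1.e-04 -1.e+00] q [-0.68  0.4   1.69 -0.    1.05 -2.2 ]
```

Seated at the predicted height. Release and withdraw straight up.

```bash
python3 -m jog '[{"offset":[0,0,0],"rot":[0,0,0],"hand":0.4},{"offset":[0,0,0],"rot":[0,0,0],"hand":0.4},{"offset":[0,0,0],"rot":[0,0,0],"hand":0.4},{"offset":[0,0,0],"rot":[0,0,0],"hand":0.4},{"offset":[0,0,0.02],"rot":[0,0,0],"hand":0.4},{"offset":[0,0,0.04],"rot":[0,0,0],"hand":0.4},{"offset":[0,0,0.06],"rot":[0,0,0],"hand":0.4},{"offset":[0,0,0.08],"rot":[0,0,0],"hand":0.4}]'; python3 -m jog '[{"offset":[-0.02,0.06,0.02],"rot":[0,0,0],"hand":0.4},{"offset":[-0.02,0.07,0],"rot":[0,0,0],"hand":0.4},{"offset":[-0.02,0.08,0],"rot":[0,0,0],"hand":0.4},{"offset":[-0.02,0.08,0],"rot":[0,0,0],"hand":0.4},{"offset":[-0.02,0.08,0],"rot":[0,0,0],"hand":0.4},{"offset":[-0.01,0.05,0],"rot":[0,0,0],"hand":0.4},{"offset":[0,0,0],"rot":[0,0,0],"hand":0.4},{"offset":[0,0,0],"rot":[0,0,0],"hand":0.4}]'; python3 st.py
python3 - <<'E'
from m import *
save(d,"top9.png"); save(e,"side9.png")
H,S,V=[hsv[...,i].astype(int) for i in range(3)]
r=np.zeros(S.shape,bool); r[205:260,334:408]=1
m=r&(S<90)&(V>110)&(W[...,2]<80); rect(m,63,"plate",200); P=W[m]; A=np.c_[P[:,0]-521,P[:,1]+271,np.ones(len(P))]
for i in range(5):
    k=np.linalg.lstsq(A,P[:,2],rcond=None)[0]; q=abs(A@k-P[:,2])<5; A,P=A[q],P[q]
print("plate plane",k,len(P))
E
python3 crop.py top 320 180 120 100 6 c21.png; python3 crop.py side 280 130 100 90 6 c22.png
```

```text
t: 27.85
tool_pos: [520.9, -271.2, 339.4]
eef_rot: [-0.083, -3.138, -0.003]
contact_force: [1.0, -0.2, 0.4]
gripper_width: 34.3
t: 28.65
tool_pos: [466.6, -61.4, 350.3]
eef_rot: [0.08, 3.139, -0.001]
contact_force: [0.4, -1.0, 0.3]
gripper_width: 34.0
t 28.65 pos [466.6 -61.4 350.3] F [ 0.4 -1.   0.3] T [ 0.   -0.02  0.02] w 34.0 jawdeg 87.08 toolz [ 0.0014 -0.001  -1.    ] q [-0.38  0.    1.92 -0.    1.22 -1.9 ]
plate px (337, 208, 67, 51) c [ 521.5 -272. ] size [194.7 135.3] ang 86.5 zmed 63.8 cm [ 523.7 -273.7   68.8]
plate plane [-6.18463176e-05 -8.11212171e-05  6.34113853e+01] 2413
```

View pics/c21.png

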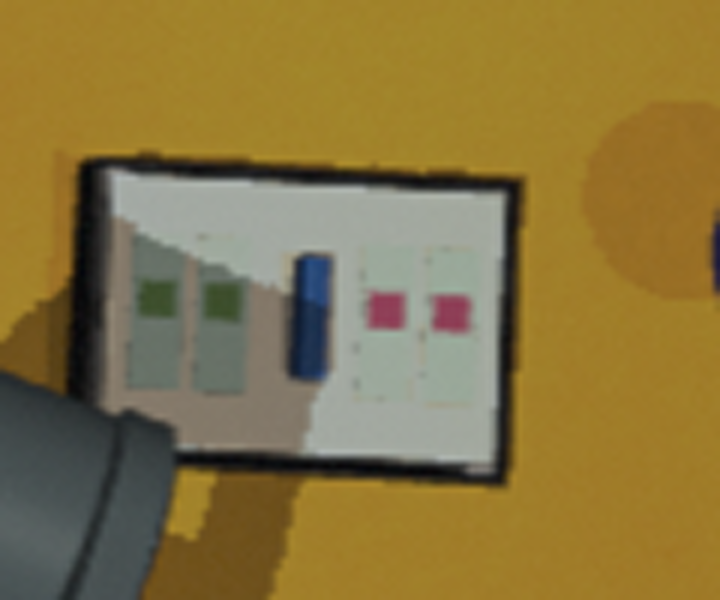

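View pics/c22.png

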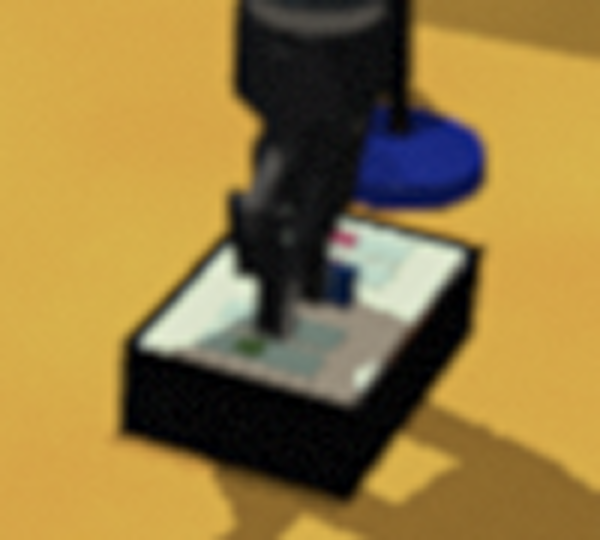

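View pics/top9.png

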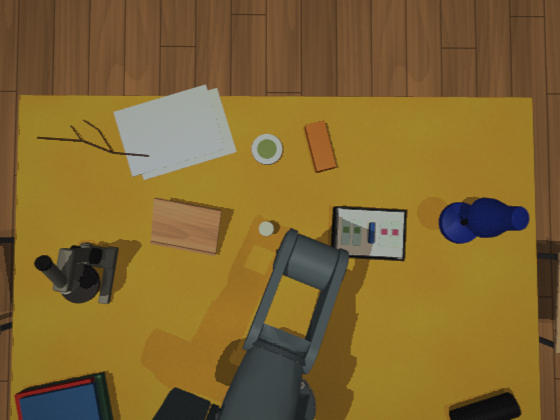

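The plate lies level inside the case, with its top at 63.4 mm against 63 nominal. The case spans (333-407, 207-260), the bar is at (372,233), and no bystander has moved. The robot is clear, so I'm handing in.

```bash
python3 -c "
from rig import env
print(env.job_done())"
```

```text
the job is handed in; nothing more can be done
None
```

I packed the case in the order you asked and handed the job in at about 29 s. Each item was lowered until it touched, then let go, and the arm finished well clear of everything.

| Item | Last check |
|---|---|
| Slide box (the 110 x 46 x 30 mm one, not the larger look-alike) | Flat in its bay, top at 35 mm, aligned with the ribs |
| Magnifier | Lens centred in the pocket within about 1 mm, top at 54.5 mm (54 nominal), handle straight over the box |
| Slide plate | Level (slope under 0.01 %), top at 63.4 mm (63 nominal), inside the walls with grip bar up, centred within about 1 mm |

- **Bystanders:** The jar, dish, microscope and lamp look in place in the last top view; I did not re-measure their positions. Contact readings stayed around 20 N or less.
- **Disagreeing measurements:** One reading of the case's left outer edge put its centre about 8 mm off in y. The visible side wall distorts that edge, so I ignored it. The case outline, corner posts, bay and pocket agreed with each other within about 4 mm.

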